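# Scoop ice from the pan into the measuring jug

### The job

With the scoop, move at least four of the eight ice cubes from the steel pan into the clear measuring jug, so that the thermometer can be checked in ice. Do not touch the ice with the gripper, spill none, leave the jug standing where it is and the other things undisturbed, and finally lay the scoop flat back in its drip tray; cubes that you do not use stay in the pan.

Things in the scene. Friction and masses are not known exactly. Their poses are not given: they have to be found in the camera images.
- scoop: flat-bottomed steel scoop, straight black handle; loose, 130-210 g. Bowl 87 wide, 85 long (82 wide inside), 2 mm sheet, walls 40 high at the back sloping to 20 at the open front, thin bevelled lip. Origin under the middle of the bowl, x to the front lip, z up. The handle, 20 wide (y), 14 thick, 104 long, rises backwards from the back wall's top at 40 degrees over the horizontal
- scoop_grip (a point): middle of the scoop's handle, 98 mm behind (-x) and 81 mm above the scoop's origin; axes as the scoop's
- scoop_bowl (a point): middle of the inside of the scoop's bowl, 20 mm above the scoop's origin
- scoop_lip (a point): middle of the scoop's front lip, on its underside, 42 mm ahead of the scoop's origin
- drip_tray: shallow square steel tray that holds the scoop's bowl; fixed. Floor 2 mm thick, 112x112 mm inside, walls 10 mm high over the table, 4 mm rim turned outwards. Origin under its middle on the table, x as the scoop's x at the start (handle overhangs the -x side)
- ice_pan: narrow oblong steel pan with the ice; fixed. Inside 220 long (x), 102 wide (y), rounded corners, floor 2 mm thick, walls 50 mm high over the table, rim turned out by 8 mm. Origin under its middle on the table, x along it, away from the robot. At the start the ice lies towards the far (+x) end; the 100 mm nearest the robot are empty
- pan_floor (a point): middle of the pan's inner floor, axes as the pan's
- jug: clear plastic measuring jug, 135 mm tall, loose, 240 to 390 g, open round mouth about 125 mm inside, handle on its -y side; origin 13 mm from its middle (towards the handle) on its underside
- jug_mouth (a point): centre of the jug's mouth, at rim height, 134 mm over its underside
- ice_1: ice cube, tapered with rounded edges, 22x22 and 21 mm tall, 10 g, slippery; origin at its centre
- ice_2: ice cube, tapered with rounded edges, 22x22 and 21 mm tall, 10 g, slippery; origin at its centre
- ice_3: ice cube, tapered with rounded edges, 22x22 and 21 mm tall, 10 g, slippery; origin at its centre
- ice_4: ice cube, tapered with rounded edges, 22x22 and 21 mm tall, 10 g, slippery; origin at its centre
- ice_5: ice cube, tapered with rounded edges, 22x22 and 21 mm tall, 10 g, slippery; origin at its centre
- ice_6: ice cube, tapered with rounded edges, 22x22 and 21 mm tall, 10 g, slippery; origin at its centre
- ice_7: ice cube, tapered with rounded edges, 22x22 and 21 mm tall, 10 g, slippery; origin at its centre
- ice_8: ice cube, tapered with rounded edges, 22x22 and 21 mm tall, 10 g, slippery; origin at its centre
- twist_timer: kitchen timer, white base and domed red top, 68 mm across, 56 mm tall; bystander; origin under its middle
- measure_cup_1: steel measuring cup with a flat strap handle, 67x142x40 mm; bystander, not the scoop for this job; origin under its middle
- peeler: white-handled vegetable peeler lying flat, 170x25x18 mm; bystander; origin under its middle
Things that resemble listed ones, but are neither listed nor needed, are in the scene too. Several things look just like the jug: the one meant starts farthest from the robot's base. What is shaped like the scoop but yellow is not meant.

How it is judged:
By the outcome, as a careful person would: the job done as asked, in the order asked, and still so for the second after the job is handed in, with the robot touching nothing.
It also fails if it takes over 61 s, if anything falls off the work surface, if the arm or the gripper's body presses on something with over 40 N, if the wrist force passes 120 N, or if a joint passes its speed limit or range.

### The arm

A 6-joint arm with a two-finger parallel gripper is mounted at the origin on a cart in front of the work surface, level with it; the furniture and walls round the work are solid. World frame = base frame: x ahead of the robot, y to its left, z up, the work surface at z = 0. Lengths are in m, angles in rad, forces in N, time in s.
With the tool pointing down it reaches from about 0.25 to 0.725 m from the base axis. Payload 4 kg.
Tool frame: the origin (TCP) lies at the very end of the fingers, on their centre line; the grasp point (between the pads) lies 19 mm behind it; z points along the fingers, y is the line along which they close (so a half turn about z gives the same grasp; the last joint's range is limited). The gripper opens to 85 mm and grips with 20 to 120 N. Pads are 22 mm wide; open, the fingers measure 114 mm over their backs; the gripper's body (76 mm by 85 mm) begins 54 mm behind the grasp point. The pads swing forward as they close: fully open they stand 13 mm farther back than shut.
Start: joints at [1.175, 0.241, 0.005, 1.335, 0, 1.571], TCP at [0.193, 0.461, 0.231] pointing down, gripper open.
Joint ranges: [-2.72, 2.72], [-1.05, 1.87], [-1.09, 1.28], [-1.99, 2.15], [-1.42, 1.44], [-3.14, 3.14]. Speed limits (rad/s): [2.79, 2.79, 3.14, 3.14, 3.14, 3.14].

### API

Orientations are given as a unit quaternion [x, y, z, w].
In Python, from workcell import monitor, viewer, job gives the robot as it stands.
- The arm moves only by the tool arm_command, never from a script. Its argument "increments" is a list of rows, each an object of numbers: "dx", "dy", "dz": the shift along the tool's x, y, z in cm; "wx", "wy", "wz": the turn, a rotation vector about the tool's x, y, z in rad; "grip": the finger opening in cm, from 0 to 8.54. In form: [{"dx": .., "dy": .., "dz": .., "wx": .., "wy": .., "wz": .., "grip": ..}, ...]. A call has 1 to 10 rows; each row is the pose to reach, as a shift and turn from the pose commanded when the call began, along the tool's axes at that moment; what a row does not reach only later rows make up. A row lasts 1/10 s, in which the tool goes at most 50 mm and 8.59 degrees, less where a joint would pass 70% of its speed; a pose out of reach is approached as far as the arm can. A call with a gripper value outside its range is refused whole. The fingers move at their own pace and stop on an object; the grip force is fixed at half the most. Time passes only in rows, so rows that repeat a pose let the fingers close. It gives the time, the measured TCP pose, the force, the opening and the grip force at its end, in the units of the state.
- monitor.get_obs(): the state, without advancing time (a new reading comes with each control period).
- viewer.camera(name): name is "side" or "top"; returns (picture, depth): 420x560x3 uint8, red, green, blue; 420x560 float32, m along the optical axis (not along the pixel's ray), 0 where there is no reading.
- viewer.get_calibration(name): a dict with "fovy" (degrees; the focal length in pixels is half the picture's height over the tangent of half this angle, whatever the lens; pixels are square), "cx", "cy" (the principal point, pixels), "view" (4x4, takes a point from world to camera coordinates). Camera axes: x right, y up, looking along -z (the intrinsics and any distortion apply to the point x, -y, -z); pixel columns grow to the right and rows downward; lengths in m; the calibration is good to about 2 mm. A picture is of the moment at which its call begins. get_calibration takes no time and is no camera call.
- job.job_done(): hands the job in; it is judged then, once.
The state is a dict: "clock": time; "joint_pos": joint angles; "joint_vel": joint speeds; "tau": joint torques, N m; "eef_pos": TCP position; "tool_rot": TCP orientation; "ft_force": force on the tool from outside, world axes, zero at the start; "ft_torque": the same for the moment, N m; "grip_width": finger opening in m; "grasp_force": force on a finger pad.
Only numpy, scipy, OpenCV 4.12 (cv2) and the standard library are available. Lean on these libraries where they do the work, as an engineer would, in place of code of your own. Each camera call takes 0.05 s, during which the arm holds its last target. There are 200 camera calls.

## Working session

There is one attempt and no reset: what is moved stays moved. The work goes in short steps, Python scripts to look and compute and a tool call to move; the robot and the scene stay as the last step left them, time stands still between calls to the robot, and variables do not carry over. Pictures are saved under pics/ and viewed, at most 10 in all, crops included, and the job is handed in when it is done.

Besides the shell and the picture viewer there is one more tool, called as name(argument=value, ...) on one line, values as JSON. arm_command: Moves the arm, as the interface text tells. Its arguments: {"type":"object","properties":{"increments":{"type":"array","items":{"type":"object","properties":{"dx":{"type":"number"},"dy":{"type":"number"},"dz":{"type":"number"},"wx":{"type":"number"},"wy":{"type":"number"},"wz":{"type":"number"},"grip":{"type":"number"}}}}},"required":["increments"]}

```bash
ls; mkdir -p pics; cat > h.py <<'E'
import numpy as np, cv2
from workcell import monitor, viewer, job
from scipy.spatial.transform import Rotation as R
def cal(n):
    c=viewer.get_calibration(n); V=np.array(c["view"]); f=210/np.tan(np.radians(c["fovy"])/2)
    return c,V,f
def cloud(n,d):
    c,V,f=cal(n); v,u=np.mgrid[0:420,0:560]
    P=np.stack([(u-c["cx"])/f*d,-(v-c["cy"])/f*d,-d,np.ones_like(d)],-1)
    W=P@np.linalg.inv(V).T
    W=W[...,:3]; W[d==0]=np.nan
    return W
def proj(n,p):
    c,V,f=cal(n); q=V@np.append(p,1); return c["cx"]+f*q[0]/-q[2], c["cy"]-f*q[1]/-q[2]
E
python3 - <<'E'
from h import *
for n in("side","top"):
    p,d=viewer.camera(n); np.savez(f"{n}0.npz",p=p,d=d); cv2.imwrite(f"pics/{n}0.png",p[...,::-1]); c=viewer.get_calibration(n);print({k:v for k,v in c.items()})
print(monitor.get_obs())
E
```

```text
pics
{'fovy': 52.33935620285311, 'cx': 278.94241226852694, 'cy': 207.12741968993092, 'view': array([[-0.98621814, -0.1635298 , -0.02513527,  0.54561353],
       [ 0.0575958 , -0.481751  ,  0.87441335, -0.14937606],
       [-0.15510158,  0.86091462,  0.4845302 , -1.10018356],
       [ 0.        ,  0.        ,  0.        ,  1.        ]])}
{'fovy': 50.835723101578495, 'cx': 287.17644261817827, 'cy': 208.98874997462897, 'view': array([[ 0.01014682, -0.99987137,  0.01242156, -0.08365671],
       [ 0.98892126,  0.01187389,  0.14796538, -0.56891243],
       [-0.14809384,  0.01078257,  0.98891453, -1.23896849],
       [ 0.        ,  0.        ,  0.        ,  1.        ]])}
{'clock': 0.1, 'joint_pos': array([ 1.17501450e+00,  2.41316164e-01,  3.86949735e-03,  1.33519444e+00,
       -2.23956148e-05,  1.57083058e+00]), 'joint_vel': array([ 0.00038854, -0.00141133,  0.00506581, -0.00285396,  0.00041487,
        0.00014136]), 'tau': array([ 4.78263810e-04, -3.73137653e+01,  2.53010452e+01,  1.09112376e-02,
        5.92276683e-05,  3.83555673e-06]), 'eef_pos': array([0.19255595, 0.46083013, 0.23051672]), 'tool_rot': array([ 1.96618542e-01,  9.80479626e-01, -9.06594256e-04, -1.70349135e-04]), 'ft_force': array([0.67533999, 0.24079663, 0.30407716]), 'ft_torque': array([-0.01848355, -0.02902515,  0.04413903]), 'grasp_force': 0.0, 'grip_width': 0.08574887541384416}
```

View pics/top0.png

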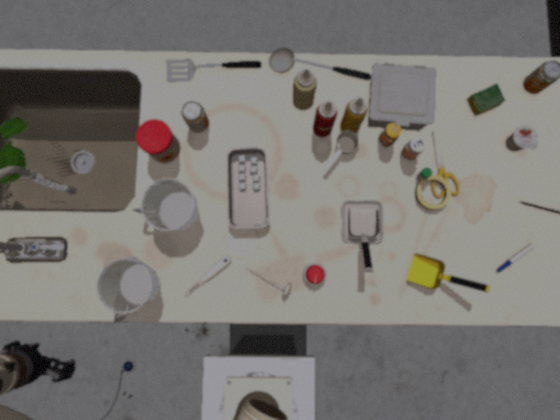

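View pics/side0.png

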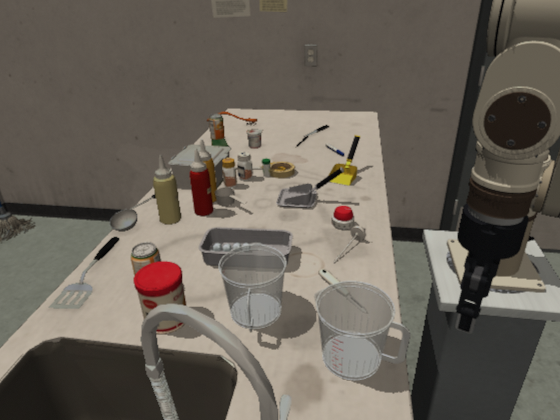

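The top view shows two clear jugs, at (172,210) and (128,287). It also shows the steel scoop in its tray at (363,222), a yellow scoop at (425,270), and the ice pan at (248,190). Next I measure these.

```bash
python3 - <<'E'
from h import *
z=np.load("top0.npz"); p,d=z["p"],z["d"]; W=cloud("top",d)
a=cv2.resize(p[130:330,90:290],(600,600),interpolation=cv2.INTER_CUBIC)
b=cv2.resize(p[190:280,335:395],(400,600),interpolation=cv2.INTER_CUBIC)
cv2.imwrite("pics/crop.png",np.hstack([cv2.resize(a,(480,480)),cv2.resize(b,(320,480))])[...,::-1])
def show(n,r0,r1,c0,c1,s=1):
    print(n); print("cols",list(range(c0,c1,s)))
    for r in range(r0,r1,s): print(r,' '.join('%4d'%(1000*x) if x==x else '  --' for x in W[r,c0:c1:s,2]))
show("pan",146,234,224,274,3)
show("scoop",196,276,338,386,3)
for n,(u,v) in dict(jA=(172,210),jB=(128,287),scoop=(363,215),pan=(248,210),timer=(315,274)).items(): print(n,W[v,u].round(3))
print(proj("top",[0,0,0]),proj("top",[.193,.461,.231]))
E
```

```text
pan
cols [224, 227, 230, 233, 236, 239, 242, 245, 248, 251, 254, 257, 260, 263, 266, 269, 272]
146    3    0    2   -1   50   49   49   48   45   51   54   48   52   -4    6    0    0
149    0   -3   53   48   46   45   44   42   43   42   41   38   41   52    0   -7   -2
152    1   50   48   29   16   17   17   17   18   11   11   16   16   30   48    0    2
155   -2   53   35   13    6   15   20    3    3    6    0    2    6   -1   50   -4    3
158    1   51   23   -1    0   20   25   15    2   19   23   17    2    2   51    1    1
161    0   51   26    4    2   14   18    5    3   20   20   15    0    1   49   -4    0
164    0   52   29    5    4    3   18    5    2    7    4    2    5    2   53    4    0
167    0   51   31    1    3   20   24   18    4   13   20   17    4    4   48    2    0
170   -3   47   27    1    6   17   18   13    1   15   20   13   12    3   50    0   -2
173    0   51   27    0    1    5   18    5    2    3   -1    8    5   -2   55    0   -1
176    1   53   26    4    3   20   25   19   -2    0   23   22   -3    1   50   -4    3
179    0   53   26    4   
[... 3581 characters left out ...]
100    0   -2    5    2
262    2    1    2    4   -2   -2    0   -1    0  106  108  111   -2    6    1    2
265    2    0    2    0    4    0    1    3    2  110  119  118    0   -3   --    0
268   -4    3    5   -1   -1   -4    1    2    2  118  125  127   -6   -3   -4    1
271    1    0   -2    0    0    2   -2    1    0   -1  116  118    2    1   -1    2
274   -1    1    1    0   -1   -4   -4   -1    0    3    0   -2    0   --   -3   -1
jA [0.568 0.264 0.009]
jB [0.341 0.38  0.007]
scoop [ 0.561 -0.305  0.001]
pan [0.571 0.039 0.003]
timer [ 0.384 -0.157  0.056]
(np.float64(257.3385717440593), np.float64(411.90297415346737)) (np.float64(56.524965747274166), np.float64(353.59063311170695))
```

View pics/crop.png

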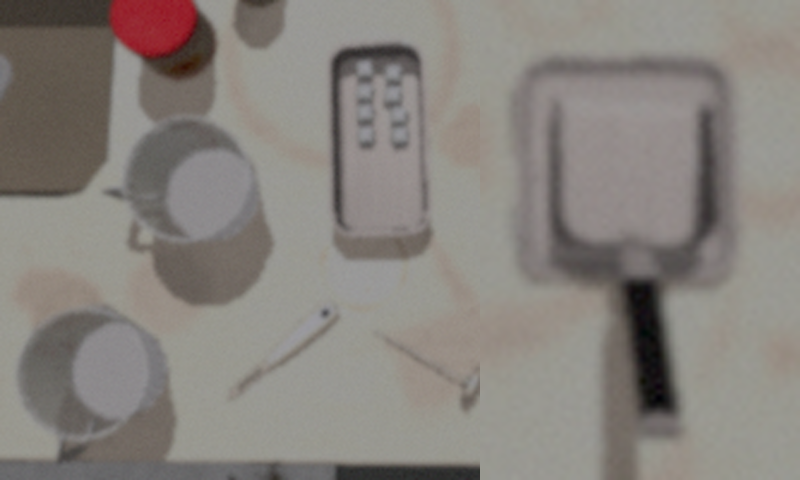

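Of the two jugs, (172,210) has its base at (0.57, 0.26), 0.63 m from the robot base. The other, (128,287), is at (0.34, 0.38), 0.51 m away, so the target is (172,210). The scoop meant is the steel one at (363,222), not the yellow one, and the crop confirms both. Next I fit exact poses using both cameras.

```bash
cat >> h.py <<'E'
def sel(W,lo,hi):
    m=np.all((W>lo)&(W<hi),-1); return W[m]
E
python3 - <<'E'
from h import *
from scipy.optimize import least_squares
Ws={n:cloud(n,np.load(f"{n}0.npz")["d"]) for n in("top","side")}
P=np.load("top0.npz")["p"].astype(int)
def rect(q):
    (c,s,a)=cv2.minAreaRect((q[:,:2]*1000).astype(np.float32)); return np.round(c,1),np.round(s,1),round(a,2)
for n,W in Ws.items():
    print("=====",n)
    q=sel(W,[.5,-.05,.043],[.82,.13,.06]); print("pan rim",len(q),rect(q),np.median(q[:,2]),np.percentile(q,[0.5,99.5],axis=0)[:,:2].round(3))
    q=sel(W,[.5,.0,.012],[.8,.12,.03]); 
    q=sel(W,[.35,-.42,.06],[.56,-.24,.14]);
    if len(q)>10:
        c=q.mean(0); u,s,v=np.linalg.svd(q-c); print("handle",len(q),c.round(4),v[0].round(3),"angle",np.degrees(np.arctan2(v[0][2],np.hypot(*v[0][:2]))),"yaw",np.degrees(np.arctan2(v[0][1],v[0][0])), "ends",(c+np.outer([(((q-c)@v[0]).min()),((q-c)@v[0]).max()],v[0])).round(3).tolist())
    q=sel(W,[.48,-.39,.014],[.64,-.23,.05]); print("bowl",len(q),rect(q),np.percentile(q,[1,99],axis=0).round(3))
    q=sel(W,[.46,-.41,.0065],[.66,-.2,.013]); print("tray",len(q),rect(q))
    for nm,cx,cy in(("A",.568,.26),("B",.34,.38)):
        q=sel(W,[cx-.1,cy-.12,.128],[cx+.1,cy+.12,.145]); 
        if len(q)<8: print(nm,len(q));continue
        r=least_squares(lambda t:np.hypot(q[:,0]-t[0],q[:,1]-t[1])-t[2],[cx,cy,.065],loss="soft_l1",f_scale=.003).x; print("jug",nm,len(q),r.round(4),np.median(q[:,2]),np.percentile(q,[1,99],axis=0).round(3).tolist())
    q=sel(W,[.46,.13,.125],[.68,.4,.15]); print("A rim box",len(q),np.percentile(q,[1,99],axis=0).round(3).tolist() if len(q) else 0)
# ice
W=Ws["top"]; m=(np.all((W>[.6,.0,.012])&(W<[.8,.09,.03]),-1)).astype(np.uint8)
k,l,st,ce=cv2.connectedComponentsWithStats(m,connectivity=4)
for i in range(1,k):
    if st[i,4]>15: print("ice?",W[l==i].mean(0).round(3),st[i])
E
```

```text
===== top
pan rim 673 (array([635.3,  38.3]), array([242.3, 124. ]), 2.8) 0.04998634017878967 [[ 0.515 -0.025]
 [ 0.756  0.103]]
handle 232 [ 0.4337 -0.2971  0.0962] [-0.784  0.024  0.621] angle 38.374156745606356 yaw 178.22280077310813 ends [[0.48, -0.299, 0.059], [0.397, -0.296, 0.125]]
bowl 171 (array([ 543.8, -301.6]), array([119., 122.]), 0.19) [[ 0.485 -0.361  0.014]
 [ 0.602 -0.242  0.048]]
tray 483 (array([ 571.4, -300.7]), array([186.8, 195.3]), 6.28)
jug A 332 [0.5674 0.2446 0.0697] 0.13365748559617863 [[0.498, 0.169, 0.128], [0.637, 0.316, 0.139]]
jug B 382 [0.3524 0.3471 0.0696] 0.13333399030832405 [[0.281, 0.277, 0.128], [0.427, 0.417, 0.14]]
A rim box 368 [[0.498, 0.169, 0.125], [0.637, 0.316, 0.139]]
===== side
pan rim 561 (array([635.1,  41.1]), array([242.1, 127.4]), 4.87) 0.04951840662260365 [[ 0.514 -0.023]
 [ 0.756  0.11 ]]
handle 152 [ 0.4331 -0.2872  0.0934] [ 0.773 -0.003 -0.634] angle -39.36173061110646 yaw -0.22996052150837532 ends [[0.397, -0.287, 0.123], [0.476, -0.287, 0.058]]
bowl 297 (array([ 529.6, -296.9]), array([101.3,  94. ]), 86.69) [[ 0.487 -0.345  0.014]
 [ 0.576 -0.25   0.045]]
tray 219 (array([ 544.1, -295.8]), array([133.6, 125.8]), 89.99)
jug A 492 [0.5666 0.2506 0.0696] 0.13353010743888588 [[0.497, 0.172, 0.128], [0.637, 0.321, 0.137]]
jug B 686 [0.3518 0.3534 0.0697] 0.1337885183626063 [[0.281, 0.282, 0.128], [0.426, 0.424, 0.137]]
A rim box 635 [[0.497, 0.172, 0.125], [0.636, 0.321, 0.137]]
ice? [0.745 0.048 0.021] [232 150  30   6  60]
ice? [0.726 0.06  0.02 ] [239 155   7   7  46]
ice? [0.721 0.024 0.021] [251 156   7   8  47]
ice? [0.697 0.059 0.02 ] [239 164   7   8  49]
ice? [0.694 0.024 0.02 ] [250 165   8   8  48]
ice? [0.67  0.058 0.019] [239 173   8   8  49]
ice? [0.668 0.016 0.02 ] [253 174   7   7  47]
ice? [0.643 0.057 0.02 ] [239 182   7   8  49]
ice? [0.643 0.014 0.021] [253 182   8   8  49]
```

```bash
cat >> h.py <<'E'
A=np.radians(20); R0=R.from_matrix(np.array([[-1,0,0],[0,1,0],[0,0,-1.]]))
OFF=np.array([-.098,0,.081])+.019*np.array([np.sin(A),0,-np.cos(A)])
G=R.from_euler('y',-A)*R0          # tool in scoop frame
def tool(o,yaw=0,nose=0,back=0):
    """scoop origin, yaw deg, nose-down deg -> tool pose; back: m withdrawn along tool z"""
    S=R.from_euler('ZY',[yaw,nose],degrees=True); T=S*G
    return np.array(o)+S.apply(OFF)-back*T.apply([0,0,1]),T
def inc(p,T,frm=None):
    if frm is None: o=monitor.get_obs(); p0,T0=o["eef_pos"],R.from_quat(o["tool_rot"])
    else: p0,T0=frm
    d=T0.inv().apply(p-p0)*100; w=(T0.inv()*T).as_rotvec()
    return np.append(d.round(2),w.round(3))
def scoop_now():
    o=monitor.get_obs(); T=R.from_quat(o["tool_rot"]); S=T*G.inv(); return o["eef_pos"]-S.apply(OFF),S.as_euler('ZYX',degrees=True)
E
python3 - <<'E'
from h import *
O=[.532,-.297,.002]
print(inc(*tool(O,-1,0,.12)), tool(O,-1,0,.12)[0])
# pan yaw from long rim sides
W=cloud("top",np.load("top0.npz")["d"]);W2=cloud("side",np.load("side0.npz")["d"])
for w in(W,W2):
  q=sel(w,[.53,-.05,.044],[.74,.13,.056]); 
  for s in(1,-1):
    t=q[(q[:,1]-.04)*s>.03]; 
    if len(t)>10: k=np.polyfit(t[:,0],t[:,1],1); print(len(t),np.degrees(np.arctan(k[0])),np.polyval(k,.635))
E
```

```text
[-48.22  -61.72    5.38   -0.068  -0.345  -0.374] [ 0.39947615 -0.29468679  0.17790895]
220 2.5875776182806325 0.09560679157816948
197 2.372460271422009 -0.01938440802879887
68 0.357907243079713 0.10377532250543123
274 2.868721907806858 -0.012355599662962485
```

arm_command(increments=[{"dx": -3, "dy": -3.9, "dz": 0, "wx": 0, "wy": 0, "wz": -0.1}, {"dx": -6, "dy": -7.8, "wz": -0.2}, {"dx": -9, "dy": -11.7, "wz": -0.3}, {"dx": -12, "dy": -15.6, "wz": -0.37}, {"dx": -15, "dy": -19.5, "wz": -0.37}, {"dx": -18, "dy": -23.4, "wz": -0.37}, {"dx": -21, "dy": -27.3, "wz": -0.37}, {"dx": -24, "dy": -31.2, "wz": -0.37}, {"dx": -27, "dy": -35.1, "wz": -0.37}, {"dx": -30, "dy": -39, "wz": -0.37}])

```text
validation failed for argument at $.in...
```

```bash
python3 - <<'E'
from h import *
print(inc(*tool([.532,-.297,.002],-1,0,.12)), monitor.get_obs()["joint_pos"].round(3))
E
```

```text
[-48.22  -61.72    5.38   -0.068  -0.345  -0.374] [ 1.175  0.241  0.004  1.335 -0.     1.571]
```

arm_command(increments=[{"dx": -3, "dy": -3.9, "dz": 0, "wx": 0, "wy": 0, "wz": -0.1, "grip": 8.5}, {"dx": -6, "dy": -7.8, "dz": 0, "wx": 0, "wy": 0, "wz": -0.2, "grip": 8.5}, {"dx": -9, "dy": -11.7, "dz": 0, "wx": 0, "wy": 0, "wz": -0.3, "grip": 8.5}, {"dx": -12, "dy": -15.6, "dz": 0, "wx": 0, "wy": 0, "wz": -0.37, "grip": 8.5}, {"dx": -15, "dy": -19.5, "dz": 0, "wx": 0, "wy": 0, "wz": -0.37, "grip": 8.5}, {"dx": -18, "dy": -23.4, "dz": 0, "wx": 0, "wy": 0, "wz": -0.37, "grip": 8.5}, {"dx": -21, "dy": -27.3, "dz": 0, "wx": 0, "wy": 0, "wz": -0.37, "grip": 8.5}, {"dx": -24, "dy": -31.2, "dz": 0, "wx": 0, "wy": 0, "wz": -0.37, "grip": 8.5}, {"dx": -27, "dy": -35.1, "dz": 0, "wx": 0, "wy": 0, "wz": -0.37, "grip": 8.5}, {"dx": -30, "dy": -39, "dz": 0, "wx": 0, "wy": 0, "wz": -0.37, "grip": 8.5}])

```text
clock: 1.1
eef_pos: [0.319, -0.0161, 0.2314]
tool_rot: [0.013, 1.0, 0.0, 0.0]
ft_force: [1.7, 0.6, 0.3]
grip_width: 0.085
grasp_force: 0.0
```

```bash
python3 - <<'E'
from h import *
print(inc(*tool([.532,-.297,.002],-1,0,.12)), monitor.get_obs()["joint_pos"].round(3))
E
```

```text
[-8.750e+00 -2.764e+01  5.350e+00 -1.000e-03 -3.480e-01 -8.000e-03] [-0.051 -0.124 -0.387  1.307  0.    -0.025]
```

arm_command(increments=[{"dx": -1.5, "dy": -4.5, "dz": 0, "wx": 0, "wy": -0.1, "wz": 0, "grip": 8.5}, {"dx": -3, "dy": -9, "dz": 1, "wx": 0, "wy": -0.2, "wz": 0, "grip": 8.5}, {"dx": -4.5, "dy": -13.5, "dz": 2, "wx": 0, "wy": -0.3, "wz": 0, "grip": 8.5}, {"dx": -6, "dy": -18, "dz": 3, "wx": 0, "wy": -0.348, "wz": 0, "grip": 8.5}, {"dx": -7.5, "dy": -22.5, "dz": 4, "wx": 0, "wy": -0.348, "wz": 0, "grip": 8.5}, {"dx": -8.7, "dy": -27, "dz": 5.3, "wx": 0, "wy": -0.348, "wz": 0, "grip": 8.5}, {"dx": -8.7, "dy": -27.6, "dz": 5.3, "wx": 0, "wy": -0.348, "wz": 0, "grip": 8.5}, {"dx": -8.7, "dy": -27.6, "dz": 5.3, "wx": 0, "wy": -0.348, "wz": 0, "grip": 8.5}])

```text
clock: 1.9
eef_pos: [0.3983, -0.293, 0.1768]
tool_rot: [0.014, 0.985, -0.001, 0.172]
ft_force: [0.2, 0.1, 0.3]
grip_width: 0.085
grasp_force: 0.0
```

```bash
python3 - <<'E'
from h import *
o=monitor.get_obs()
print(inc(*tool([.532,-.297,.002],-1,0,.12)), o["joint_pos"].round(3), o["eef_pos"])
for n in("side","top"):
    p,d=viewer.camera(n); np.savez(f"{n}1.npz",p=p,d=d); t=o["eef_pos"]; u,v=proj(n,t); print(n,u,v)
    u,v=int(u),int(v); h=70
    c=cv2.resize(p[max(v-h,0):v+h,max(u-h,0):u+h],(400,400)); cv2.circle(c,(200,200),3,(255,0,0),-1)
    if n=="side": s=c
cv2.imwrite("pics/g1.png",np.hstack([s,c])[...,::-1])
E
```

```text
[-0.15  -0.17  -0.06  -0.001 -0.004 -0.011] [-0.777  0.076 -0.4    0.839  0.234 -0.718] [ 0.39828804 -0.29299638  0.1768489 ]
side 342.08135742727325 152.65084588556758
top 371.7492728205193 268.7666652071515
```

View pics/g1.png

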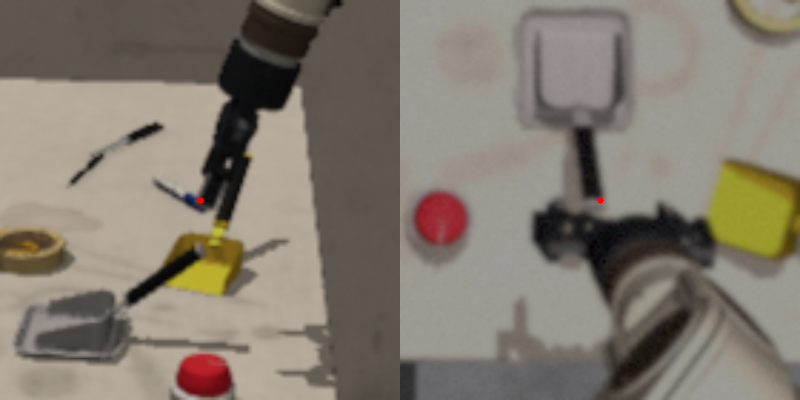

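```bash
python3 - <<'E'
from h import *
o=monitor.get_obs(); t=o["eef_pos"]; T=R.from_quat(o["tool_rot"])
print(T.as_matrix().round(3))
for n in("side","top"):
    W=cloud(n,np.load(f"{n}1.npz")["d"]); L=T.inv().apply(W.reshape(-1,3)-t)
    m=np.all((L>[-.04,-.09,-.06])&(L<[.04,.09,.02]),1); q=L[m]
    print(n,len(q),np.percentile(q,[1,10,50,90,99],axis=0).round(3).tolist())
    print(np.histogram(q[:,1],bins=np.arange(-.09,.091,.01)))
    for s in(1,-1):
        r=q[q[:,1]*s>0.02]; print(s,len(r),r.min(0).round(3),r.max(0).round(3), r.mean(0).round(3)) if len(r) else 0
E
```

```text
[[-0.94   0.026  0.34 ]
 [ 0.024  1.    -0.007]
 [-0.34   0.001 -0.94 ]]
side 125 [[-0.013, -0.048, -0.058], [-0.011, -0.044, -0.05], [-0.003, 0.05, -0.034], [0.008, 0.058, -0.017], [0.01, 0.067, -0.014]]
(array([ 0,  0,  0,  1, 25,  3,  0,  0,  0,  0,  0,  0,  0, 34, 56,  5,  1,
        0]), array([-9.00000000e-02, -8.00000000e-02, -7.00000000e-02, -6.00000000e-02,
       -5.00000000e-02, -4.00000000e-02, -3.00000000e-02, -2.00000000e-02,
       -1.00000000e-02, -4.16333634e-17,  1.00000000e-02,  2.00000000e-02,
        3.00000000e-02,  4.00000000e-02,  5.00000000e-02,  6.00000000e-02,
        7.00000000e-02,  8.00000000e-02,  9.00000000e-02]))
1 96 [-0.012  0.042 -0.059] [ 0.01   0.073 -0.013] [-0.001  0.053 -0.034]
-1 29 [-0.014 -0.052 -0.057] [ 0.01  -0.038 -0.014] [-0.005 -0.044 -0.031]
top 73 [[-0.014, -0.064, -0.06], [-0.013, -0.053, -0.058], [-0.011, 0.039, -0.039], [-0.005, 0.052, -0.022], [0.007, 0.056, -0.017]]
(array([ 0,  1,  1, 12, 21,  0,  0,  0,  0,  0,  0,  0,  5, 20, 12,  1,  0,
        0]), array([-9.00000000e-02, -8.00000000e-02, -7.00000000e-02, -6.00000000e-02,
       -5.00000000e-02, -4.00000000e-02, -3.00000000e-02, -2.00000000e-02,
       -1.00000000e-02, -4.16333634e-17,  1.00000000e-02,  2.00000000e-02,
        3.00000000e-02,  4.00000000e-02,  5.00000000e-02,  6.00000000e-02,
        7.00000000e-02,  8.00000000e-02,  9.00000000e-02]))
1 38 [-0.015  0.038 -0.059] [ 0.008  0.061 -0.018] [-0.009  0.047 -0.039]
-1 35 [-0.014 -0.07  -0.06 ] [-0.002 -0.045 -0.015] [-0.01  -0.05  -0.039]
```

arm_command(increments=[{"dx": -0.15, "dy": 0, "dz": 4, "wx": 0, "wy": 0, "wz": -0.01, "grip": 8.5}, {"dx": -0.15, "dy": 0, "dz": 8, "wx": 0, "wy": 0, "wz": -0.01, "grip": 8.5}, {"dx": -0.15, "dy": 0, "dz": 10, "wx": 0, "wy": 0, "wz": -0.01, "grip": 8.5}, {"dx": -0.15, "dy": 0, "dz": 11.9, "wx": 0, "wy": 0, "wz": -0.01, "grip": 8.5}, {"dx": -0.15, "dy": 0, "dz": 11.9, "wx": 0, "wy": 0, "wz": -0.01, "grip": 8.5}, {"dx": -0.15, "dy": 0, "dz": 11.9, "wx": 0, "wy": 0, "wz": -0.01, "grip": 4}, {"dx": -0.15, "dy": 0, "dz": 11.9, "wx": 0, "wy": 0, "wz": -0.01, "grip": 2.4}])

```text
clock: 2.7
eef_pos: [0.4417, -0.2933, 0.0687]
tool_rot: [0.007, 0.985, -0.004, 0.174]
ft_force: [-0.0, -1.1, 1.7]
grip_width: 0.0587
grasp_force: 0.0
```

```bash
python3 - <<'E'
from h import *
print(scoop_now()); 
o=monitor.get_obs(); print(o["ft_force"],o["grip_width"])
p,d=viewer.camera("side"); np.savez("side2.npz",p=p,d=d); cv2.imwrite("pics/g2.png",cv2.resize(p[110:230,260:400],(700,600),interpolation=cv2.INTER_CUBIC)[...,::-1])
E
```

```text
(array([ 0.53321448, -0.29508777,  0.0056552 ]), array([-0.89147053, -0.05385722, -0.28859993]))
[-0.04705157 -1.07433324  1.65078634] 0.05872991504867979
```

View pics/g2.png

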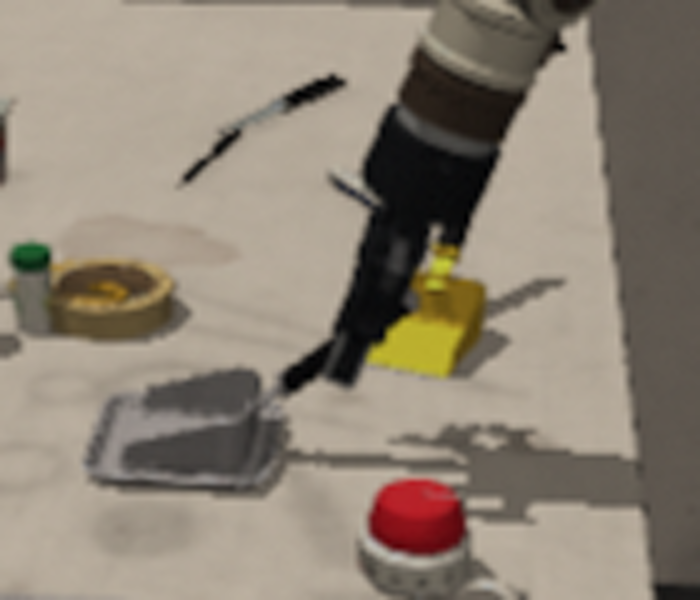

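The fingers straddle the middle of the handle at about (345,330) in the crop, clear of the yellow scoop. I'll close the gripper.

arm_command(increments=[{"dx": 0, "dy": 0, "dz": 0, "wx": 0, "wy": 0, "wz": 0, "grip": 0}, {"dx": 0, "dy": 0, "dz": 0, "wx": 0, "wy": 0, "wz": 0, "grip": 0}, {"dx": 0, "dy": 0, "dz": 0, "wx": 0, "wy": 0, "wz": 0, "grip": 0}, {"dx": 0, "dy": 0, "dz": 0, "wx": 0, "wy": 0, "wz": 0, "grip": 0}, {"dx": 0, "dy": 0, "dz": 0, "wx": 0, "wy": 0, "wz": 0, "grip": 0}, {"dx": 0, "dy": 0, "dz": 0, "wx": 0, "wy": 0, "wz": 0, "grip": 0}])

```text
clock: 3.35
eef_pos: [0.4412, -0.2941, 0.0679]
tool_rot: [0.008, 0.985, -0.004, 0.174]
ft_force: [-4.0, 0.5, 6.9]
grip_width: 0.0194
grasp_force: 59.3
```

```bash
python3 - <<'E'
from h import *
o=monitor.get_obs(); print(scoop_now(),o["eef_pos"],o["tool_rot"],o["ft_force"],o["ft_torque"],o["grip_width"],o["grasp_force"])
p,d=viewer.camera("top"); np.savez("top3.npz",p=p,d=d)
for a,b in(("top0","top3"),):
    pass
W=cloud("top",d); W0=cloud("top",np.load("top0.npz")["d"])
for w in(W0,W):
    q=sel(w,[.488,-.36,.014],[.6,-.24,.05]); print(len(q),np.percentile(q,[3,50,97],axis=0).round(4).tolist())
g=cv2.absdiff(np.load("top0.npz")["p"],p).max(2); print(g[198:236,340:386].max(), np.argwhere(g[198:236,340:386]>40).shape)
E
```

```text
(array([ 0.53272458, -0.29597465,  0.00473276]), array([-0.97661166, -0.00200237, -0.26708788])) [ 0.44123906 -0.29412072  0.06787471] [ 0.00798824  0.98476973 -0.00377534  0.17363905] [-4.04519491  0.45517929  6.8965437 ] [-0.04847978  0.421207    0.03672146] 0.01943873575593722 59.33673977851868
155 [[0.4906, -0.346, 0.0144], [0.5176, -0.3078, 0.0311], [0.576, -0.2576, 0.0462]]
156 [[0.491, -0.3439, 0.0143], [0.5192, -0.3019, 0.0305], [0.5738, -0.2563, 0.0451]]
36 (0, 2)
```

Grasp is firm: 19.4 mm opening, 59 N, scoop unmoved. Next I correct the grip offset and plan the lift and the transfer over the pan.

```bash
cat >> h.py <<'E'
OFF=OFF+[0,0,.0027]
PC=np.array([.635,.041]); PY=2.5
def lip(s,z,nose,yaw=PY,lat=0,off=None):
    S=R.from_euler('ZY',[yaw,nose],degrees=True); r=np.radians(PY)
    L=np.append(PC+s*np.array([np.cos(r),np.sin(r)])+lat*np.array([-np.sin(r),np.cos(r)]),z)
    o=L-S.apply([.042,0,0]); return tool(o,yaw,nose)
def rows(poses,frm=None):
    if frm is None: o=monitor.get_obs(); frm=(o["eef_pos"],R.from_quat(o["tool_rot"]))
    for p,T in poses: print(dict(zip(("dx","dy","dz","wx","wy","wz"),inc(p,T,frm).tolist())), p.round(3))
E
python3 - <<'E'
from h import *
rows([tool([.5325,-.296,.02],-1,0),tool([.5325,-.296,.13],-1,0),lip(-.028,.12,25),lip(-.028,.06,25)])
E
```

```text
{'dx': -0.59, 'dy': -0.04, 'dz': -1.7, 'wx': -0.004, 'wy': 0.0, 'wz': 0.002} [ 0.441 -0.294  0.086]
{'dx': -4.36, 'dy': -0.09, 'dz': -12.03, 'wx': -0.004, 'wy': 0.0, 'wz': 0.002} [ 0.441 -0.294  0.196]
{'dx': -12.11, 'dy': 33.02, 'dz': -13.66, 'wx': -0.013, 'wy': 0.436, 'wz': -0.06} [0.514 0.036 0.236]
{'dx': -10.06, 'dy': 33.05, 'dz': -8.02, 'wx': -0.013, 'wy': 0.436, 'wz': -0.06} [0.514 0.036 0.176]
```

arm_command(increments=[{"dx": -0.6, "dy": 0, "dz": -1.7, "wx": 0, "wy": 0, "wz": 0, "grip": 0}, {"dx": -2, "dy": 0, "dz": -5.5, "wx": 0, "wy": 0, "wz": 0, "grip": 0}, {"dx": -3.3, "dy": 0, "dz": -9, "wx": 0, "wy": 0, "wz": 0, "grip": 0}, {"dx": -4.4, "dy": 0, "dz": -12, "wx": 0, "wy": 0, "wz": 0, "grip": 0}, {"dx": -5.5, "dy": 4, "dz": -12.3, "wx": 0, "wy": 0.06, "wz": -0.01, "grip": 0}, {"dx": -6.8, "dy": 8.5, "dz": -12.5, "wx": 0, "wy": 0.13, "wz": -0.02, "grip": 0}, {"dx": -8, "dy": 13, "dz": -12.8, "wx": 0, "wy": 0.2, "wz": -0.03, "grip": 0}, {"dx": -9, "dy": 17.5, "dz": -13, "wx": -0.01, "wy": 0.26, "wz": -0.04, "grip": 0}, {"dx": -10, "dy": 22, "dz": -13.2, "wx": -0.01, "wy": 0.33, "wz": -0.05, "grip": 0}, {"dx": -11, "dy": 26.5, "dz": -13.4, "wx": -0.01, "wy": 0.4, "wz": -0.06, "grip": 0}])

```text
clock: 4.4
eef_pos: [0.5029, -0.027, 0.2297]
tool_rot: [-0.022, 0.999, -0.002, -0.028]
ft_force: [1.3, -1.0, -0.8]
grip_width: 0.0192
grasp_force: 58.9
```

```bash
python3 - <<'E'
from h import *
print(scoop_now(), monitor.get_obs()["grip_width"])
rows([lip(-.028,.12,25),lip(-.028,.06,25)])
E
```

```text
(array([ 0.56105661, -0.02474   ,  0.1331471 ]), array([ 2.4618491 , 23.16351231, -0.16777322])) 0.01922248445464089
{'dx': -1.34, 'dy': 6.22, 'dz': -0.73, 'wx': -0.003, 'wy': 0.032, 'wz': 0.0} [0.514 0.036 0.236]
{'dx': -1.68, 'dy': 6.24, 'dz': 5.26, 'wx': -0.003, 'wy': 0.032, 'wz': 0.0} [0.514 0.036 0.176]
```

arm_command(increments=[{"dx": -0.6, "dy": 3.5, "dz": -0.3, "wx": 0, "wy": 0.02, "wz": 0, "grip": 0}, {"dx": -1.3, "dy": 6.2, "dz": -0.7, "wx": 0, "wy": 0.03, "wz": 0, "grip": 0}, {"dx": -1.3, "dy": 6.2, "dz": -0.7, "wx": 0, "wy": 0.03, "wz": 0, "grip": 0}, {"dx": -1.3, "dy": 6.2, "dz": -0.7, "wx": 0, "wy": 0.03, "wz": 0, "grip": 0}])

```text
clock: 4.8
eef_pos: [0.5134, 0.0342, 0.2348]
tool_rot: [-0.023, 0.999, -0.002, -0.042]
ft_force: [-0.6, -0.6, -1.4]
grip_width: 0.0195
grasp_force: 59.0
```

```bash
python3 - <<'E'
from h import *
o=monitor.get_obs(); S0,e=scoop_now(); print(S0,e,o["ft_force"],o["ft_torque"])
im=[]
for n in("side","top"):
    p,d=viewer.camera(n); np.savez(f"{n}4.npz",p=p,d=d); W=cloud(n,d)
    S=R.from_euler('ZYX',e,degrees=True); L=S.inv().apply(W.reshape(-1,3)-S0)
    m=np.all((L>[-.06,-.06,-.03])&(L<[.06,.06,.06]),1); q=L[m]; print(n,len(q),np.percentile(q,[1,5,50,95,99],axis=0).round(4).tolist())
    f=q[(np.abs(q[:,1])<.035)&(q[:,0]>-.035)&(q[:,0]<.038)&(q[:,2]<.015)]
    if len(f)>10: print("floor fit z=a x+b y+c",np.linalg.lstsq(np.c_[f[:,0],f[:,1],np.ones(len(f))],f[:,2],rcond=None)[0],len(f))
    u,v=proj(n,S0); u,v=int(u),int(v); c=p[v-50:v+50,u-50:u+50]; im.append(cv2.resize(c,(400,400),interpolation=cv2.INTER_CUBIC))
    print(u,v)
cv2.imwrite("pics/g4.png",np.hstack(im)[...,::-1])
rows([lip(-.028,.12,25),lip(-.028,.06,25)])
E
```

```text
[0.56878237 0.03649428 0.13665024] [ 2.54616158 24.81764053 -0.16924369] [-0.64665436 -0.57194278 -1.40905404] [-0.05669096 -0.0961499   0.00604228]
side 741 [[-0.0561, -0.0446, 0.0017], [-0.0381, -0.0428, 0.0035], [-0.0068, 0.0329, 0.0197], [0.0399, 0.0449, 0.0404], [0.045, 0.0457, 0.054]]
floor fit z=a x+b y+c [-0.01827647  0.07679222  0.00558829] 13
269 212
top 150 [[-0.0325, -0.047, -0.0023], [-0.0239, -0.0467, -0.0012], [0.022, -0.0344, 0.0027], [0.0467, -0.021, 0.0384], [0.0493, -0.018, 0.0404]]
floor fit z=a x+b y+c [-0.03289328  0.10975092  0.00645347] 60
245 203
{'dx': -0.08, 'dy': 0.27, 'dz': -0.1, 'wx': -0.003, 'wy': 0.004, 'wz': -0.001} [0.514 0.036 0.236]
{'dx': -0.58, 'dy': 0.28, 'dz': 5.88, 'wx': -0.003, 'wy': 0.004, 'wz': -0.001} [0.514 0.036 0.176]
```

View pics/g4.png

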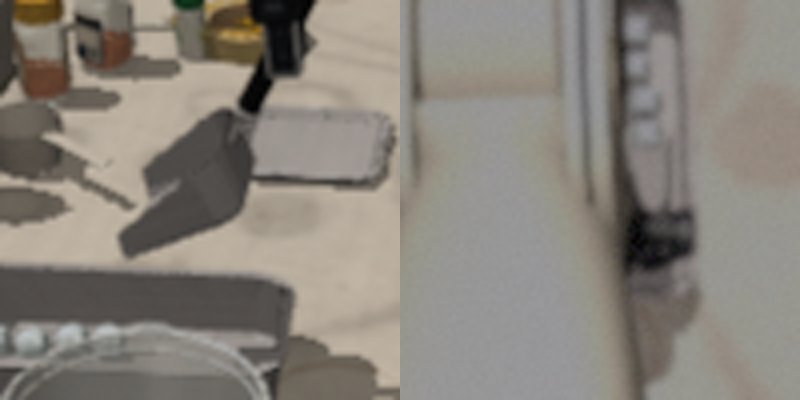

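Side view: the scoop hangs nose-down over the pan's near half, lip at crop (125,255), with the cubes farther along at (10–110,340). Its pose matches the model to about 1–2 mm, so I'll lower it.

```bash
python3 - <<'E'
from h import *
rows([lip(-.028,.06,25),lip(-.028,.02,25),lip(-.028,.006,25)])
E
```

```text
{'dx': -0.58, 'dy': 0.28, 'dz': 5.88, 'wx': -0.003, 'wy': 0.004, 'wz': -0.001} [0.514 0.036 0.176]
{'dx': -0.92, 'dy': 0.29, 'dz': 9.86, 'wx': -0.003, 'wy': 0.004, 'wz': -0.001} [0.514 0.036 0.136]
{'dx': -1.04, 'dy': 0.3, 'dz': 11.26, 'wx': -0.003, 'wy': 0.004, 'wz': -0.001} [0.514 0.036 0.122]
```

arm_command(increments=[{"dx": -0.3, "dy": 0.2, "dz": 3, "wx": 0, "wy": 0, "wz": 0, "grip": 0}, {"dx": -0.6, "dy": 0.25, "dz": 6, "wx": 0, "wy": 0, "wz": 0, "grip": 0}, {"dx": -0.75, "dy": 0.25, "dz": 8, "wx": 0, "wy": 0, "wz": 0, "grip": 0}, {"dx": -0.9, "dy": 0.25, "dz": 9.8, "wx": 0, "wy": 0, "wz": 0, "grip": 0}, {"dx": -1, "dy": 0.25, "dz": 10.8, "wx": 0, "wy": 0, "wz": 0, "grip": 0}, {"dx": -1, "dy": 0.25, "dz": 11.3, "wx": 0, "wy": 0, "wz": 0, "grip": 0}, {"dx": -1, "dy": 0.25, "dz": 11.3, "wx": 0, "wy": 0, "wz": 0, "grip": 0}])

```text
clock: 5.6
eef_pos: [0.514, 0.0353, 0.1221]
tool_rot: [-0.021, 0.999, -0.002, -0.041]
ft_force: [0.3, -0.1, -1.2]
grip_width: 0.0192
grasp_force: 59.0
```

```bash
python3 - <<'E'
from h import *
print(scoop_now(),monitor.get_obs()["joint_pos"].round(2))
rows([lip(-.028,.002,25),lip(-.018,.002,18),lip(-.008,.002,12),lip(.004,.002,6),lip(.015,.002,2),lip(.03,.002,1)])
E
```

```text
(array([0.56943746, 0.03749933, 0.02398991]), array([ 2.39753757, 24.75555454, -0.15058664])) [ 0.07  0.41 -0.06  1.19 -0.    0.03]
{'dx': -0.03, 'dy': 0.04, 'dz': 0.4, 'wx': -0.002, 'wy': 0.004, 'wz': -0.001} [0.514 0.036 0.118]
{'dx': 0.21, 'dy': 0.04, 'dz': 1.65, 'wx': -0.002, 'wy': -0.118, 'wz': -0.001} [0.51  0.036 0.106]
{'dx': 0.14, 'dy': 0.04, 'dz': 2.81, 'wx': -0.002, 'wy': -0.223, 'wz': -0.001} [0.51  0.036 0.094]
{'dx': -0.27, 'dy': 0.05, 'dz': 4.06, 'wx': -0.002, 'wy': -0.327, 'wz': -0.0} [0.513 0.036 0.081]
{'dx': -0.91, 'dy': 0.05, 'dz': 4.9, 'wx': -0.002, 'wy': -0.397, 'wz': -0.0} [0.519 0.036 0.072]
{'dx': -2.31, 'dy': 0.05, 'dz': 5.02, 'wx': -0.002, 'wy': -0.415, 'wz': -0.0} [0.533 0.037 0.07 ]
```

arm_command(increments=[{"dx": 0, "dy": 0, "dz": 0.4, "wx": 0, "wy": 0, "wz": 0, "grip": 0}, {"dx": 0.1, "dy": 0, "dz": 1, "wx": 0, "wy": -0.06, "wz": 0, "grip": 0}, {"dx": 0.2, "dy": 0, "dz": 1.65, "wx": 0, "wy": -0.12, "wz": 0, "grip": 0}, {"dx": 0.18, "dy": 0, "dz": 2.2, "wx": 0, "wy": -0.17, "wz": 0, "grip": 0}, {"dx": 0.14, "dy": 0, "dz": 2.8, "wx": 0, "wy": -0.223, "wz": 0, "grip": 0}, {"dx": -0.05, "dy": 0, "dz": 3.4, "wx": 0, "wy": -0.275, "wz": 0, "grip": 0}, {"dx": -0.27, "dy": 0, "dz": 4.05, "wx": 0, "wy": -0.327, "wz": 0, "grip": 0}, {"dx": -0.6, "dy": 0, "dz": 4.5, "wx": 0, "wy": -0.36, "wz": 0, "grip": 0}, {"dx": -0.9, "dy": 0, "dz": 4.9, "wx": 0, "wy": -0.395, "wz": 0, "grip": 0}, {"dx": -0.9, "dy": 0, "dz": 4.9, "wx": 0, "wy": -0.395, "wz": 0, "grip": 0}])

```text
clock: 6.6
eef_pos: [0.5185, 0.036, 0.0728]
tool_rot: [-0.022, 0.988, 0.002, 0.156]
ft_force: [-0.6, 0.6, 0.4]
grip_width: 0.0194
grasp_force: 59.3
```

```bash
python3 - <<'E'
from h import *
s,e=scoop_now(); print(s,e,"lip",s+R.from_euler('ZYX',e,degrees=True).apply([.042,0,0])); o=monitor.get_obs(); print(o["ft_force"],o["ft_torque"])
rows([lip(.015,.002,2),lip(.03,.002,2),lip(.06,.002,2),lip(.09,.002,2)])
E
```

```text
[0.60753148 0.03981112 0.00373774] [ 2.52554154  2.06602169 -0.14053828] lip [0.6494634  0.04166064 0.0022236 ]
[-0.6195803   0.64652429  0.35537527] [-0.088061    0.44219305 -0.04415581]
{'dx': -0.03, 'dy': -0.01, 'dz': 0.05, 'wx': -0.002, 'wy': -0.001, 'wz': 0.001} [0.519 0.036 0.072]
{'dx': -1.46, 'dy': -0.01, 'dz': 0.51, 'wx': -0.002, 'wy': -0.001, 'wz': 0.001} [0.534 0.037 0.072]
{'dx': -4.31, 'dy': -0.02, 'dz': 1.43, 'wx': -0.002, 'wy': -0.001, 'wz': 0.001} [0.564 0.038 0.072]
{'dx': -7.17, 'dy': -0.02, 'dz': 2.36, 'wx': -0.002, 'wy': -0.001, 'wz': 0.001} [0.594 0.039 0.072]
```

arm_command(increments=[{"dx": -0.3, "dy": 0, "dz": 0.3, "wx": 0, "wy": 0, "wz": 0, "grip": 0}, {"dx": -0.9, "dy": 0, "dz": 0.48, "wx": 0, "wy": 0, "wz": 0, "grip": 0}, {"dx": -1.45, "dy": 0, "dz": 0.66, "wx": 0, "wy": 0, "wz": 0, "grip": 0}, {"dx": -2, "dy": 0, "dz": 0.84, "wx": 0, "wy": 0, "wz": 0, "grip": 0}, {"dx": -2.6, "dy": 0, "dz": 1.03, "wx": 0, "wy": 0, "wz": 0, "grip": 0}, {"dx": -3.2, "dy": 0, "dz": 1.22, "wx": 0, "wy": 0, "wz": 0, "grip": 0}, {"dx": -3.8, "dy": 0, "dz": 1.41, "wx": 0, "wy": 0, "wz": 0, "grip": 0}, {"dx": -4.3, "dy": 0, "dz": 1.58, "wx": 0, "wy": 0, "wz": 0, "grip": 0}])

```text
clock: 7.4
eef_pos: [0.5662, 0.0381, 0.0714]
tool_rot: [-0.022, 0.987, 0.002, 0.156]
ft_force: [-3.4, 0.1, 6.3]
grip_width: 0.019
grasp_force: 60.0
```

```bash
python3 - <<'E'
from h import *
s,e=scoop_now(); print(s,e,"lip",s+R.from_euler('ZYX',e,degrees=True).apply([.042,0,0])); o=monitor.get_obs(); print(o["ft_force"],o["ft_torque"])
rows([lip(.06,.002,2),lip(.09,.002,2)])
p,d=viewer.camera("side"); q,d=viewer.camera("top")
cv2.imwrite("pics/g5.png",np.hstack([cv2.resize(p[200:280,190:310],(500,333),interpolation=3),cv2.resize(q[140:240,215:280],(216,333),interpolation=3)])[...,::-1])
E
```

```text
[0.6552635  0.04188411 0.00242551] [ 2.51531923  2.00727431 -0.13766612] lip [0.69719728 0.04372621 0.0009544 ]
[-3.36506796  0.10472547  6.33368697] [-0.12891044 -0.02810402  0.00984855]
{'dx': 0.18, 'dy': -0.01, 'dz': -0.17, 'wx': -0.002, 'wy': -0.0, 'wz': 0.001} [0.564 0.038 0.072]
{'dx': -2.67, 'dy': -0.01, 'dz': 0.76, 'wx': -0.002, 'wy': -0.0, 'wz': 0.001} [0.594 0.039 0.072]
```

View pics/g5.png

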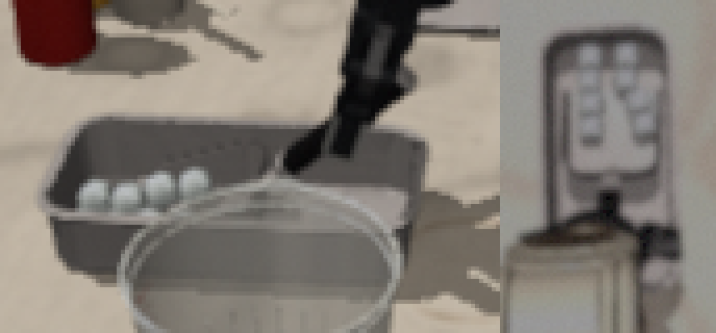

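Two rows of cubes already ride in the bowl, at top crop (590–640, 70–130). I'll keep pushing towards the far wall.

arm_command(increments=[{"dx": -0.4, "dy": 0, "dz": 0.12, "wx": 0, "wy": 0, "wz": 0, "grip": 0}, {"dx": -0.9, "dy": 0, "dz": 0.28, "wx": 0, "wy": 0, "wz": 0, "grip": 0}, {"dx": -1.4, "dy": 0, "dz": 0.44, "wx": 0, "wy": 0, "wz": 0, "grip": 0}, {"dx": -1.9, "dy": 0, "dz": 0.6, "wx": 0, "wy": 0, "wz": 0, "grip": 0}, {"dx": -2.4, "dy": 0, "dz": 0.76, "wx": 0, "wy": 0, "wz": 0, "grip": 0}, {"dx": -2.8, "dy": 0, "dz": 0.89, "wx": 0, "wy": 0, "wz": 0, "grip": 0}, {"dx": -3.2, "dy": 0, "dz": 1.02, "wx": 0, "wy": 0, "wz": 0, "grip": 0}, {"dx": -3.2, "dy": 0, "dz": 1.02, "wx": 0, "wy": 0, "wz": 0, "grip": 0}])

```text
clock: 8.3
eef_pos: [0.5991, 0.0397, 0.0711]
tool_rot: [-0.022, 0.988, 0.002, 0.156]
ft_force: [-1.0, 0.7, 2.0]
grip_width: 0.0192
grasp_force: 59.6
```

```bash
python3 - <<'E'
from h import *
s,e=scoop_now(); print(s,e,"lip",s+R.from_euler('ZYX',e,degrees=True).apply([.042,0,0])); o=monitor.get_obs(); print(o["ft_force"],o["ft_torque"])
p,d=viewer.camera("side"); q,d=viewer.camera("top"); np.savez("top6.npz",p=q,d=d)
W=cloud("top",d); m=(np.all((W>[.6,-.01,.012])&(W<[.8,.1,.035]),-1)&(q.min(2)>150)).astype(np.uint8)
k,l,st,ce=cv2.connectedComponentsWithStats(m,connectivity=4)
for i in range(1,k):
    if st[i,4]>12: print("ice?",W[l==i].mean(0).round(3),st[i])
cv2.imwrite("pics/g6.png",np.hstack([cv2.resize(p[200:280,190:310],(500,333),interpolation=3),cv2.resize(q[140:240,215:280],(216,333),interpolation=3)])[...,::-1])
E
```

```text
[0.68804735 0.04342759 0.00200418] [ 2.5187007   2.06096984 -0.12069943] lip [7.29979633e-01 4.52721092e-02 4.93734187e-04]
[-0.95471571  0.72083658  1.9732467 ] [ 0.07391644 -0.2110123  -0.05755649]
```

View pics/g6.png

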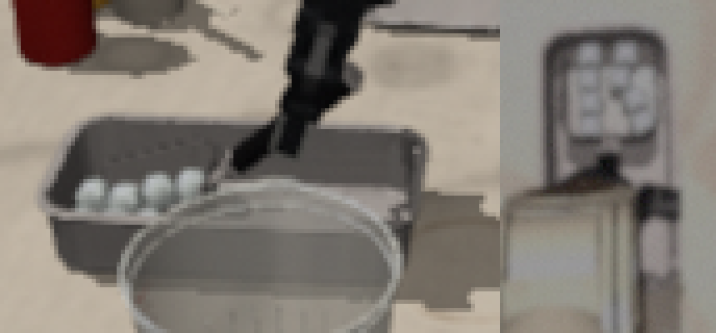

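All eight cubes sit against the far wall. Three rows (six cubes) are in the bowl at top crop (590–640, 65–130), and the last row is at the lip. Now I'll tilt nose-up and lift.

```bash
cat >> h.py <<'E'
def back(s,z,nose,yaw=PY):
    S=R.from_euler('ZY',[yaw,nose],degrees=True); r=np.radians(PY)
    L=np.append(PC+s*np.array([np.cos(r),np.sin(r)]),z); return tool(L+S.apply([.043,0,0]),yaw,nose)
E
python3 - <<'E'
from h import *
rows([back(.010,.003,-2),back(.009,.004,-6),back(.006,.006,-10),back(.003,.009,-15),back(.0,.02,-17),back(-.005,.06,-17),back(-.01,.16,-17)])
E
```

```text
{'dx': 0.58, 'dy': -0.02, 'dz': 0.23, 'wx': -0.002, 'wy': -0.07, 'wz': 0.001} [0.594 0.039 0.067]
{'dx': 1.17, 'dy': -0.02, 'dz': 0.32, 'wx': -0.002, 'wy': -0.14, 'wz': 0.001} [0.589 0.039 0.064]
{'dx': 1.9, 'dy': -0.02, 'dz': 0.29, 'wx': -0.002, 'wy': -0.21, 'wz': 0.001} [0.582 0.039 0.062]
{'dx': 2.71, 'dy': -0.02, 'dz': 0.28, 'wx': -0.002, 'wy': -0.297, 'wz': 0.001} [0.574 0.038 0.06 ]
{'dx': 2.89, 'dy': -0.02, 'dz': -0.7, 'wx': -0.002, 'wy': -0.332, 'wz': 0.001} [0.569 0.038 0.069]
{'dx': 2.13, 'dy': -0.03, 'dz': -4.66, 'wx': -0.002, 'wy': -0.332, 'wz': 0.001} [0.564 0.038 0.109]
{'dx': -0.47, 'dy': -0.05, 'dz': -14.33, 'wx': -0.002, 'wy': -0.332, 'wz': 0.001} [0.559 0.038 0.209]
```

arm_command(increments=[{"dx": 0.3, "dy": 0, "dz": 0.1, "wx": 0, "wy": -0.035, "wz": 0, "grip": 0}, {"dx": 0.58, "dy": 0, "dz": 0.22, "wx": 0, "wy": -0.07, "wz": 0, "grip": 0}, {"dx": 0.87, "dy": 0, "dz": 0.27, "wx": 0, "wy": -0.105, "wz": 0, "grip": 0}, {"dx": 1.17, "dy": 0, "dz": 0.32, "wx": 0, "wy": -0.14, "wz": 0, "grip": 0}, {"dx": 1.5, "dy": 0, "dz": 0.3, "wx": 0, "wy": -0.175, "wz": 0, "grip": 0}, {"dx": 1.9, "dy": 0, "dz": 0.29, "wx": 0, "wy": -0.21, "wz": 0, "grip": 0}, {"dx": 2.3, "dy": 0, "dz": 0.29, "wx": 0, "wy": -0.255, "wz": 0, "grip": 0}, {"dx": 2.7, "dy": 0, "dz": 0.28, "wx": 0, "wy": -0.297, "wz": 0, "grip": 0}, {"dx": 2.8, "dy": 0, "dz": -0.2, "wx": 0, "wy": -0.315, "wz": 0, "grip": 0}, {"dx": 2.9, "dy": 0, "dz": -0.7, "wx": 0, "wy": -0.332, "wz": 0, "grip": 0}])

```text
clock: 9.4
eef_pos: [0.567, 0.0381, 0.0673]
tool_rot: [-0.021, 0.949, 0.006, 0.315]
ft_force: [0.5, -0.5, -2.1]
grip_width: 0.0193
grasp_force: 59.0
```

```bash
python3 - <<'E'
from h import *
print(scoop_now(),monitor.get_obs()["ft_force"])
rows([back(-.005,.06,-17),back(-.01,.16,-17)])
q,d=viewer.camera("top"); np.savez("top7.npz",p=q,d=d)
W=cloud("top",d)
for r in range(142,184,2): print(r,' '.join('%4d'%(1000*x) if x==x else '  --' for x in W[r,228:270:2,2]), '|', ' '.join('%3d'%x for x in q[r,228:270:2].min(1)))
E
```

```text
(array([0.67346771, 0.04272945, 0.03054526]), array([  2.56645121, -16.73356024,  -0.14598886])) [ 0.52362402 -0.48716309 -2.07416389]
{'dx': -2.28, 'dy': -0.02, 'dz': -3.48, 'wx': -0.002, 'wy': -0.005, 'wz': 0.002} [0.564 0.038 0.109]
{'dx': -7.86, 'dy': -0.04, 'dz': -11.79, 'wx': -0.002, 'wy': -0.005, 'wz': 0.002} [0.559 0.038 0.209]
142    0   -2   -3    3    2   -3    1   -2    2   -2    1    0   -3    5    2    0    2    1    0    0   -2 | 150 150 152 151 148 147 151 151 150 151 151 150 148 146 147 147 146 146 145 147 147
144   -4    1    5    0    0    5    2    1    0    0    0    0    0   -1   -4    0   -1    1    2    0    5 | 150 147 152 150 151 152 152 150 152 154 152 152 151 150 150 148 149 150 145 145 146
146   -2    1    2    2   50   52   52   50   52   47   56   49   51   51   50   50   46    2   -1   -3    0 | 150 148 147 148 149 148 149 148 147 147 144 144 141 143 145 148 149 146 147 146 146
148   -3   51   49   50   51   51   51   48   54   46   51   48   48   48   53   47   47   46   52   -2    0 | 146 147 144 142 135 136 128 125 124 114 112 109 104  98 107 121 13
[... 2632 characters left out ...]
  42   29   65    3   47   52 |  99  55  76  90 124 130 140 142 122 125 119 111 118 134 130 120 113 113 120 120 138
178   52   33    2   41   32   28   44   52   43   28   30   32   28   43   42   46   27   63    3   50   47 |  97  61  76  91 123 122 121 127 110 125 128 120 105 112 123 126 115 113 124 124 139
180   53   30    6   35   27   38   47   41   44   28   26   27   29   46   47   51   43   64    3   47   52 |  97  63  74  85 122 127 129 131 121 127 130 127 108 128 144 140 114 113 129 126 138
182   46   32    5   41   28   43   44   43   50   27   25   25   27   47   45   49   46   64    0   42   55 |  98  62  79  80 122 127 143 146 128 124 129 130 118 127 143 145 121 113 127 124 139
```

All eight cubes appear to be in the bowl, with the front row right at the lip. I'll tilt a bit more for safety and lift gently.

```bash
python3 - <<'E'
from h import *
rows([back(0,.025,-20),back(-.003,.04,-24),back(-.01,.17,-24)])
E
```

```text
{'dx': -0.08, 'dy': -0.01, 'dz': -0.18, 'wx': -0.002, 'wy': -0.055, 'wz': 0.002} [0.567 0.038 0.07 ]
{'dx': -0.21, 'dy': -0.02, 'dz': -1.35, 'wx': -0.002, 'wy': -0.124, 'wz': 0.002} [0.561 0.038 0.08 ]
{'dx': -7.45, 'dy': -0.05, 'dz': -12.17, 'wx': -0.002, 'wy': -0.124, 'wz': 0.002} [0.554 0.037 0.21 ]
```

arm_command(increments=[{"dx": -0.05, "dy": 0, "dz": -0.1, "wx": 0, "wy": -0.03, "wz": 0, "grip": 0}, {"dx": -0.08, "dy": 0, "dz": -0.3, "wx": 0, "wy": -0.06, "wz": 0, "grip": 0}, {"dx": -0.14, "dy": 0, "dz": -0.8, "wx": 0, "wy": -0.09, "wz": 0, "grip": 0}, {"dx": -0.3, "dy": 0, "dz": -1.5, "wx": 0, "wy": -0.12, "wz": 0, "grip": 0}, {"dx": -1.2, "dy": 0, "dz": -2.9, "wx": 0, "wy": -0.125, "wz": 0, "grip": 0}, {"dx": -2.3, "dy": 0, "dz": -4.5, "wx": 0, "wy": -0.125, "wz": 0, "grip": 0}, {"dx": -3.6, "dy": 0, "dz": -6.4, "wx": 0, "wy": -0.125, "wz": 0, "grip": 0}, {"dx": -4.9, "dy": 0, "dz": -8.3, "wx": 0, "wy": -0.125, "wz": 0, "grip": 0}, {"dx": -6, "dy": 0, "dz": -10, "wx": 0, "wy": -0.125, "wz": 0, "grip": 0}, {"dx": -6.7, "dy": 0, "dz": -11, "wx": 0, "wy": -0.125, "wz": 0, "grip": 0}])

```text
clock: 10.45
eef_pos: [0.5573, 0.0381, 0.2001]
tool_rot: [-0.021, 0.926, 0.007, 0.377]
ft_force: [0.2, -0.3, -1.6]
grip_width: 0.0192
grasp_force: 59.0
```

```bash
python3 - <<'E'
from h import *
o=monitor.get_obs(); s,e=scoop_now(); print(s,e,o["ft_force"],o["joint_pos"].round(2))
q,d=viewer.camera("top"); np.savez("top8.npz",p=q,d=d); W=cloud("top",d)
x=sel(W,[.62,0,.012],[.74,.085,.03]); print("low pts in pan",len(x))
S=R.from_euler('ZYX',e,degrees=True); L=S.inv().apply(W.reshape(-1,3)-s).reshape(W.shape)
m=np.all((L>[-.05,-.045,.012])&(L<[.06,.045,.03]),-1)
for a in range(-40,60,10):
    print(a,' '.join('%3d'%np.sum(m&(np.floor(L[...,0]*100)==a/10)&(np.floor(L[...,1]*100)==b)) for b in range(-5,5)))
# pour waypoints: lip held over jug
J=np.array([.567,.249])
def lp(x,y,z,yaw,nose):
    S=R.from_euler('ZY',[yaw,nose],degrees=True); return tool(np.array([x,y,z])-S.apply([.042,0,0]),yaw,nose)
rows([lp(.60,.16,.22,45,-24),lp(.567,.22,.21,90,-24),lp(.567,.24,.16,90,60)])
E
```

```text
[0.66769987 0.04292944 0.17780374] [  2.57966287 -24.30842898  -0.13607861] [ 0.18077096 -0.29910423 -1.58366412] [ 0.08 -0.06 -0.75  0.11 -0.03  0.03]
low pts in pan 0
-40   0   6   7   6   1   6  10   9   2   0
-30   6  11  12   1   0   8  13   6   8   0
-20   0  17  15   2   0   6  16   8   2   0
-10   0   6  11   6   0   7  15   6   3   0
0   0   4  16  13   4  10  16   9   4   0
10   0  10  13  12  16  11  12   6   6   0
20   5  16  13   8  15  10  14  12   8   0
30   1   6   5   0   0   3  15   7   4   0
40   0   0   0   0   0  10  15  10   3   0
50   0   0   0   0   0   5  12   3   0   0
{'dx': 2.83, 'dy': 1.94, 'dz': -6.09, 'wx': -0.519, 'wy': 0.008, 'wz': -0.53} [0.495 0.055 0.226]
{'dx': -1.66, 'dy': 3.26, 'dz': -0.27, 'wx': -1.067, 'wy': 0.006, 'wz': -1.092} [0.567 0.071 0.216]
{'dx': -8.68, 'dy': 19.13, 'dz': -6.42, 'wx': -0.067, 'wy': 1.156, 'wz': -1.645} [0.567 0.23  0.309]
```

The front cube of the +y column overhangs the lip. I'll tilt back further while still over the pan and recheck.

```bash
python3 - <<'E'
from h import *
s,e=scoop_now()
rows([tool(s,2.5,-31),tool(s+[-.01,0,.01],2.5,-38)])
E
```

```text
{'dx': 1.01, 'dy': 0.0, 'dz': 0.78, 'wx': -0.001, 'wy': -0.113, 'wz': 0.002} [0.557 0.038 0.19 ]
{'dx': 2.01, 'dy': 0.05, 'dz': 0.32, 'wx': -0.001, 'wy': -0.235, 'wz': 0.002} [0.546 0.038 0.186]
```

arm_command(increments=[{"dx": 0.2, "dy": 0, "dz": 0.2, "wx": 0, "wy": -0.025, "wz": 0, "grip": 0}, {"dx": 0.5, "dy": 0, "dz": 0.4, "wx": 0, "wy": -0.055, "wz": 0, "grip": 0}, {"dx": 0.75, "dy": 0, "dz": 0.6, "wx": 0, "wy": -0.085, "wz": 0, "grip": 0}, {"dx": 1, "dy": 0, "dz": 0.75, "wx": 0, "wy": -0.115, "wz": 0, "grip": 0}, {"dx": 1.3, "dy": 0, "dz": 0.65, "wx": 0, "wy": -0.145, "wz": 0, "grip": 0}, {"dx": 1.5, "dy": 0, "dz": 0.55, "wx": 0, "wy": -0.175, "wz": 0, "grip": 0}, {"dx": 1.8, "dy": 0, "dz": 0.4, "wx": 0, "wy": -0.205, "wz": 0, "grip": 0}, {"dx": 2, "dy": 0, "dz": 0.3, "wx": 0, "wy": -0.235, "wz": 0, "grip": 0}, {"dx": 2, "dy": 0, "dz": 0.3, "wx": 0, "wy": -0.235, "wz": 0, "grip": 0}])

```text
clock: 11.4
eef_pos: [0.5424, 0.0373, 0.1785]
tool_rot: [-0.02, 0.877, 0.009, 0.479]
ft_force: [-0.2, -0.3, -2.6]
grip_width: 0.0191
grasp_force: 59.1
```

```bash
cat >> h.py <<'E'
def iceview(n):
    o=monitor.get_obs(); s,e=scoop_now(); print(s.round(4),e.round(2),o["ft_force"].round(2),o["joint_pos"].round(2))
    p,d=viewer.camera(n); W=cloud(n,d); print("low pts in pan",len(sel(W,[.62,0,.012],[.74,.085,.03])))
    S=R.from_euler('ZYX',e,degrees=True); L=S.inv().apply(W.reshape(-1,3)-s).reshape(W.shape)
    m=np.all((L>[-.05,-.045,.012])&(L<[.07,.045,.045]),-1)
    for a in range(-50,70,10): print(a,' '.join('%3d'%np.sum(m&(np.floor(L[...,0]*100)==a/10)&(np.floor(L[...,1]*100)==b)) for b in range(-5,5)))
    return p,d
def lp(x,y,z,yaw,nose):
    S=R.from_euler('ZY',[yaw,nose],degrees=True); return tool(np.array([x,y,z])-S.apply([.042,0,0]),yaw,nose)
E
python3 - <<'E'
from h import *
p,d=iceview("top"); q,_=viewer.camera("side")
cv2.imwrite("pics/g9.png",np.hstack([cv2.resize(q[160:260,190:310],(480,400),interpolation=3),cv2.resize(p[120:220,215:290],(300,400),interpolation=3)])[...,::-1])
E
```

```text
[0.6549 0.0423 0.1816] [  2.64 -37.31  -0.18] [-0.22 -0.29 -2.56] [ 0.09  0.01 -1.05 -0.49 -0.04  0.02]
low pts in pan 0
-50   0   0   0   0  12   6   0   0   0   0
-40   0  17  23  22  25  22  24  22   9   0
-30   9  11  11   2   2   6  11   8  13   0
-20   1  15  13   4   0   8  18   6  11   0
-10   0   7  13   6   0   7   8   6   6   3
0   1   2  15  16   4  11  18   9   9   0
10   3  11  12  13  15  10  11   7   8   0
20   7  17  13   9  17   9  18  11   4   0
30   0   6   3   0   0   2  10   8   5   1
40   0   0   0   0   0   6  16   7   4   0
50   0   0   0   0   0   6  12   5   0   0
60   0   0   0   0   0   0   0   0   0   0
```

View pics/g9.png

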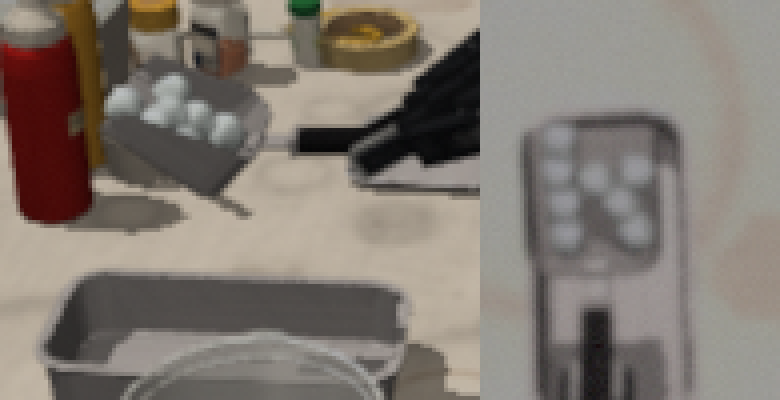

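The pan is empty. Eight cubes sit in the scoop, four along the +y wall at crop (558,135)–(565,235) and four more at (595–640,165–230), and they look stable. Next I move gently to the jug, turning the scoop to face it.

```bash
python3 - <<'E'
from h import *
rows([lp(.665,.075,.215,17,-37.3),lp(.645,.11,.22,32,-37.3),lp(.62,.155,.22,47,-37.3),lp(.60,.19,.22,62,-37.3),lp(.578,.215,.22,77,-37.3),lp(.567,.235,.22,90,-37.3)])
E
```

```text
{'dx': 0.49, 'dy': -0.43, 'dz': -1.92, 'wx': -0.214, 'wy': 0.002, 'wz': -0.134} [0.525 0.032 0.186]
{'dx': 0.29, 'dy': -0.39, 'dz': -2.54, 'wx': -0.435, 'wy': 0.002, 'wz': -0.275} [0.521 0.033 0.191]
{'dx': 0.29, 'dy': 1.17, 'dz': -2.55, 'wx': -0.655, 'wy': 0.002, 'wz': -0.417} [0.52  0.048 0.191]
{'dx': -0.34, 'dy': 2.41, 'dz': -1.57, 'wx': -0.875, 'wy': 0.001, 'wz': -0.558} [0.531 0.061 0.191]
{'dx': -1.1, 'dy': 3.51, 'dz': -0.37, 'wx': -1.096, 'wy': 0.001, 'wz': -0.699} [0.545 0.073 0.191]
{'dx': -2.32, 'dy': 5.04, 'dz': 1.53, 'wx': -1.287, 'wy': 0.0, 'wz': -0.821} [0.567 0.089 0.191]
```

```bash
python3 - <<'E'
from h import *
rows([lp(.69,.075,.215,17,-37.3),lp(.675,.11,.22,32,-37.3),lp(.655,.155,.22,47,-37.3)])
W=cloud("top",np.load("top0.npz")["d"]); q=sel(W,[.6,.12,.03],[.95,.5,.3]); q=q[np.hypot(q[:,0]-.567,q[:,1]-.247)>.085]
for x in np.arange(.6,.95,.04): 
    r=q[(q[:,0]>=x)&(q[:,0]<x+.04)]; print(round(x,2),len(r),r[:,1].min().round(3) if len(r) else '',r[:,1].max().round(3) if len(r) else '',r[:,2].max().round(3) if len(r) else '')
E
```

```text
{'dx': -0.86, 'dy': -0.54, 'dz': 0.19, 'wx': -0.214, 'wy': 0.002, 'wz': -0.134} [0.55  0.032 0.186]
{'dx': -1.32, 'dy': -0.52, 'dz': -0.01, 'wx': -0.435, 'wy': 0.002, 'wz': -0.275} [0.551 0.033 0.191]
{'dx': -1.59, 'dy': 1.02, 'dz': 0.4, 'wx': -0.655, 'wy': 0.002, 'wz': -0.417} [0.555 0.048 0.191]
0.6 0   
0.64 0   
0.68 164 0.271 0.323 0.127
0.72 605 0.247 0.346 0.13
0.76 479 0.248 0.346 0.13
0.8 462 0.163 0.317 0.129
0.84 187 0.163 0.23 0.118
0.88 0   
0.92 0
```

Clear of obstacles. First half of the turn, 1 s for 45°.

arm_command(increments=[{"dx": -0.2, "dy": -0.1, "dz": 0, "wx": -0.03, "wy": 0, "wz": -0.02, "grip": 0}, {"dx": -0.5, "dy": -0.3, "dz": 0.1, "wx": -0.08, "wy": 0, "wz": -0.05, "grip": 0}, {"dx": -0.7, "dy": -0.45, "dz": 0.1, "wx": -0.14, "wy": 0, "wz": -0.09, "grip": 0}, {"dx": -0.9, "dy": -0.55, "dz": 0.1, "wx": -0.21, "wy": 0, "wz": -0.134, "grip": 0}, {"dx": -1.05, "dy": -0.55, "dz": 0.05, "wx": -0.285, "wy": 0, "wz": -0.18, "grip": 0}, {"dx": -1.2, "dy": -0.5, "dz": 0.05, "wx": -0.36, "wy": 0, "wz": -0.228, "grip": 0}, {"dx": -1.3, "dy": -0.4, "dz": 0, "wx": -0.435, "wy": 0, "wz": -0.275, "grip": 0}, {"dx": -1.4, "dy": 0, "dz": 0.1, "wx": -0.51, "wy": 0, "wz": -0.323, "grip": 0}, {"dx": -1.5, "dy": 0.5, "dz": 0.25, "wx": -0.58, "wy": 0, "wz": -0.37, "grip": 0}, {"dx": -1.6, "dy": 1, "dz": 0.4, "wx": -0.65, "wy": 0, "wz": -0.415, "grip": 0}])

```text
clock: 12.5
eef_pos: [0.5567, 0.0468, 0.1932]
tool_rot: [-0.35, 0.804, 0.188, 0.442]
ft_force: [-0.3, 0.4, -2.4]
grip_width: 0.0193
grasp_force: 59.1
```

```bash
python3 - <<'E'
from h import *
o=monitor.get_obs(); print(scoop_now(),o["joint_pos"].round(2),o["ft_force"])
rows([lp(.62,.19,.22,62,-37.3),lp(.59,.215,.22,77,-37.3),lp(.567,.235,.22,90,-37.3)])
E
```

```text
(array([0.63386617, 0.12891494, 0.1965628 ]), array([ 47.04663867, -37.42363118,  -0.44010735])) [-0.35  0.17 -0.66  0.18  0.88 -0.9 ] [-0.30712219  0.38116835 -2.35498251]
{'dx': -0.22, 'dy': 1.36, 'dz': 0.66, 'wx': -0.227, 'wy': 0.001, 'wz': -0.138} [0.551 0.061 0.191]
{'dx': -0.89, 'dy': 1.74, 'dz': 1.7, 'wx': -0.447, 'wy': 0.001, 'wz': -0.279} [0.557 0.073 0.191]
{'dx': -1.89, 'dy': 2.14, 'dz': 3.27, 'wx': -0.638, 'wy': -0.0, 'wz': -0.402} [0.567 0.089 0.191]
```

arm_command(increments=[{"dx": -0.05, "dy": 0.5, "dz": 0.2, "wx": -0.075, "wy": 0, "wz": -0.047, "grip": 0}, {"dx": -0.15, "dy": 0.9, "dz": 0.4, "wx": -0.15, "wy": 0, "wz": -0.093, "grip": 0}, {"dx": -0.25, "dy": 1.35, "dz": 0.7, "wx": -0.225, "wy": 0, "wz": -0.14, "grip": 0}, {"dx": -0.45, "dy": 1.5, "dz": 1, "wx": -0.3, "wy": 0, "wz": -0.187, "grip": 0}, {"dx": -0.65, "dy": 1.6, "dz": 1.35, "wx": -0.375, "wy": 0, "wz": -0.234, "grip": 0}, {"dx": -0.9, "dy": 1.75, "dz": 1.7, "wx": -0.445, "wy": 0, "wz": -0.28, "grip": 0}, {"dx": -1.2, "dy": 1.85, "dz": 2.2, "wx": -0.51, "wy": 0, "wz": -0.32, "grip": 0}, {"dx": -1.5, "dy": 2, "dz": 2.7, "wx": -0.57, "wy": 0, "wz": -0.36, "grip": 0}, {"dx": -1.75, "dy": 2.1, "dz": 3.1, "wx": -0.61, "wy": 0, "wz": -0.385, "grip": 0}, {"dx": -1.9, "dy": 2.15, "dz": 3.25, "wx": -0.635, "wy": 0, "wz": -0.4, "grip": 0}])

```text
clock: 13.5
eef_pos: [0.5676, 0.0895, 0.1905]
tool_rot: [-0.62, 0.621, 0.338, 0.339]
ft_force: [0.8, 0.6, -2.3]
grip_width: 0.019
grasp_force: 59.0
```

```bash
python3 - <<'E'
from h import *
p,d=iceview("top")
s,e=scoop_now(); print("lip",s+R.from_euler('ZYX',e,degrees=True).apply([.042,0,0]))
for n in("top","side"):
    W=cloud(n,viewer.camera(n)[1]); q=sel(W,[.46,.13,.128],[.68,.4,.14]); print(n,len(q),np.percentile(q,[1,99],axis=0).round(3).tolist())
rows([lp(.567,.235,.215,90,-37.3),lp(.567,.235,.20,90,-28),lp(.567,.235,.185,90,-20),lp(.567,.235,.168,90,-10),lp(.567,.235,.155,90,0),lp(.567,.235,.15,90,10)])
E
```

```text
[0.5678 0.2022 0.1935] [ 89.94 -37.23  -0.11] [ 0.78  0.65 -2.28] [-0.28  0.63  0.09  1.44  0.94 -2.06]
low pts in pan 0
-50   0   0   0   0  10   7   1   1   0   0
-40   3  27  28  25  25  28  24  25  14   0
-30  15   7  12  11   2   4  15  17   3   2
-20  14   5  17  13  15  15  13  12   0   7
-10  11   5  11   7  19  10  15  16   1   5
0  11  14  19  12   9  10  17  16   0  11
10  12   4   8   6  20  15  11  12   4   4
20   9   0   0   0   4   3  15  22   5   5
30   8   0   0   0   0   4   7  10   2   4
40   3   0   0   0   0   5  20  18   0   2
50   0   0   0   0   0   0   6   4   0   0
60   0   0   0   0   0   0   0   0   0   0
lip [0.56801217 0.23593844 0.21895067]
top 233 [[0.498, 0.186, 0.128], [0.637, 0.316, 0.139]]
side 493 [[0.497, 0.173, 0.128], [0.637, 0.321, 0.137]]
{'dx': 0.38, 'dy': -0.0, 'dz': 0.16, 'wx': -0.004, 'wy': -0.0, 'wz': -0.002} [0.567 0.089 0.186]
{'dx': -0.23, 'dy': -0.01, 'dz': -0.55, 'wx': -0.004, 'wy': 0.162, 'wz': -0.002} [0.567 0.086 0.195]
{'dx': -0.76, 'dy': -0.01, 'dz': -0.8, 'wx': -0.004, 'wy': 0.302, 'wz': -0.003} [0.567 0.087 0.201]
{'dx': -1.75, 'dy': -0.0, 'dz': -0.83, 'wx': -0.004, 'wy': 0.476, 'wz': -0.003} [0.567 0.092 0.21 ]
{'dx': -3.2, 'dy': 0.0, 'dz': -0.64, 'wx': -0.003, 'wy': 0.651, 'wz': -0.003} [0.567 0.101 0.221]
{'dx': -5.37, 'dy': 0.01, 'dz': -0.44, 'wx': -0.003, 'wy': 0.825, 'wz': -0.004} [0.567 0.115 0.238]
```

Over the jug mouth with all cubes aboard. Now I pour slowly.

arm_command(increments=[{"dx": 0.1, "dy": 0, "dz": -0.2, "wx": 0, "wy": 0.08, "wz": 0, "grip": 0}, {"dx": -0.23, "dy": 0, "dz": -0.55, "wx": 0, "wy": 0.16, "wz": 0, "grip": 0}, {"dx": -0.5, "dy": 0, "dz": -0.7, "wx": 0, "wy": 0.23, "wz": 0, "grip": 0}, {"dx": -0.76, "dy": 0, "dz": -0.8, "wx": 0, "wy": 0.3, "wz": 0, "grip": 0}, {"dx": -1.2, "dy": 0, "dz": -0.83, "wx": 0, "wy": 0.385, "wz": 0, "grip": 0}, {"dx": -1.75, "dy": 0, "dz": -0.83, "wx": 0, "wy": 0.475, "wz": 0, "grip": 0}, {"dx": -2.4, "dy": 0, "dz": -0.74, "wx": 0, "wy": 0.56, "wz": 0, "grip": 0}, {"dx": -3.2, "dy": 0, "dz": -0.64, "wx": 0, "wy": 0.65, "wz": 0, "grip": 0}, {"dx": -4.2, "dy": 0, "dz": -0.54, "wx": 0, "wy": 0.735, "wz": 0, "grip": 0}, {"dx": -5.35, "dy": 0, "dz": -0.44, "wx": 0, "wy": 0.825, "wz": 0, "grip": 0}])

```text
clock: 14.65
eef_pos: [0.5658, 0.1147, 0.2393]
tool_rot: [-0.702, 0.707, 0.061, 0.062]
ft_force: [0.5, -0.2, -2.2]
grip_width: 0.019
grasp_force: 58.9
```

```bash
python3 - <<'E'
from h import *
p,d=iceview("top")
s,e=scoop_now(); print("lip",s+R.from_euler('ZYX',e,degrees=True).apply([.042,0,0]))
rows([lp(.567,.235,.15,90,15),lp(.567,.235,.15,90,25),lp(.567,.235,.15,90,35),lp(.567,.235,.15,90,48),lp(.567,.235,.15,90,60)])
E
```

```text
[0.5664 0.1934 0.1585] [ 8.958e+01  1.004e+01 -1.000e-02] [ 0.53 -0.16 -2.18] [ 0.11  0.37  0.2   1.37  0.17 -1.45]
low pts in pan 0
-50   0   0   0   0   0   0   0   0   0   0
-40   0   0   0   0   0   0   0   0   0   0
-30   0   0   0   0   0   0   0   0   0   0
-20   0   0   0   0   0   0   0   0   0   0
-10   0   0   0   0   0   0   0   0   0   0
0   0   0   0   0   0   0   0   0   0   0
10   0   0   0   0   0   0   0   1   0   0
20   0   0   0   0   0   1   8   8   1   3
30   3   0   0   0   0   7  17  13   0   3
40   0   0   0   0   0   3  12  10   0   0
50   0   0   0   0   0   0   1   0   0   0
60   0   0   0   0   0   0   0   0   0   0
lip [0.56735257 0.23866192 0.15400504]
{'dx': -0.55, 'dy': -0.04, 'dz': -0.53, 'wx': -0.005, 'wy': 0.087, 'wz': -0.002} [0.567 0.123 0.248]
{'dx': -2.71, 'dy': -0.04, 'dz': -1.97, 'wx': -0.005, 'wy': 0.262, 'wz': -0.002} [0.567 0.142 0.266]
{'dx': -5.08, 'dy': -0.04, 'dz': -3.01, 'wx': -0.004, 'wy': 0.436, 'wz': -0.003} [0.567 0.163 0.281]
{'dx': -8.37, 'dy': -0.04, 'dz': -3.73, 'wx': -0.004, 'wy': 0.663, 'wz': -0.003} [0.567 0.195 0.293]
{'dx': -11.49, 'dy': -0.03, 'dz': -3.71, 'wx': -0.004, 'wy': 0.873, 'wz': -0.004} [0.567 0.225 0.299]
```

arm_command(increments=[{"dx": -0.3, "dy": 0, "dz": -0.3, "wx": 0, "wy": 0.05, "wz": 0, "grip": 0}, {"dx": -0.8, "dy": 0, "dz": -0.7, "wx": 0, "wy": 0.11, "wz": 0, "grip": 0}, {"dx": -1.6, "dy": 0, "dz": -1.3, "wx": 0, "wy": 0.18, "wz": 0, "grip": 0}, {"dx": -2.7, "dy": 0, "dz": -1.95, "wx": 0, "wy": 0.26, "wz": 0, "grip": 0}, {"dx": -3.8, "dy": 0, "dz": -2.5, "wx": 0, "wy": 0.35, "wz": 0, "grip": 0}, {"dx": -5.1, "dy": 0, "dz": -3, "wx": 0, "wy": 0.435, "wz": 0, "grip": 0}, {"dx": -6.7, "dy": 0, "dz": -3.4, "wx": 0, "wy": 0.55, "wz": 0, "grip": 0}, {"dx": -8.4, "dy": 0, "dz": -3.7, "wx": 0, "wy": 0.66, "wz": 0, "grip": 0}, {"dx": -8.4, "dy": 0, "dz": -3.7, "wx": 0, "wy": 0.66, "wz": 0, "grip": 0}, {"dx": -8.4, "dy": 0, "dz": -3.7, "wx": 0, "wy": 0.66, "wz": 0, "grip": 0}])

```text
clock: 15.7
eef_pos: [0.5662, 0.1925, 0.2879]
tool_rot: [-0.686, 0.688, -0.167, -0.17]
ft_force: [-0.7, 0.1, -1.0]
grip_width: 0.0193
grasp_force: 59.3
```

```bash
python3 - <<'E'
from h import *
p,d=viewer.camera("side"); o=monitor.get_obs(); s,e=scoop_now(); print(s,e,o["ft_force"],o["joint_pos"].round(2))
print("lip",s+R.from_euler('ZYX',e,degrees=True).apply([.042,0,0]))
cv2.imwrite("pics/g10.png",cv2.resize(p[150:350,150:350],(600,600),interpolation=3)[...,::-1])
W=cloud("side",d)
S=R.from_euler('ZYX',e,degrees=True); L=S.inv().apply(W.reshape(-1,3)-s).reshape(W.shape)
print("pts in bowl", np.sum(np.all((L>[-.04,-.038,.008])&(L<[.05,.038,.03]),-1)))
E
```

```text
[0.56623999 0.20445553 0.17703371] [89.7915004  47.59086581  0.16360209] [ 1.15734031  0.08433384 -1.23566467] [ 0.53  0.64  0.66  1.86 -0.41 -0.98]
lip [0.56634307 0.23278099 0.1460231 ]
pts in bowl 86
```

```bash
python3 - <<'E'
from h import *
rows([lp(.567,.225,.19,90,40),lp(.567,.20,.21,90,20),lp(.567,.15,.21,80,0),lp(.567,.08,.21,70,-5)])
E
```

```text
{'dx': 4.06, 'dy': -0.07, 'dz': -2.08, 'wx': 0.004, 'wy': -0.132, 'wz': -0.004} [0.567 0.165 0.326]
{'dx': 9.68, 'dy': -0.11, 'dz': 1.84, 'wx': 0.003, 'wy': -0.482, 'wz': -0.005} [0.567 0.097 0.318]
{'dx': 14.72, 'dy': 2.15, 'dz': 9.18, 'wx': -0.01, 'wy': -0.829, 'wz': 0.173} [0.544 0.019 0.276]
{'dx': 20.28, 'dy': 4.54, 'dz': 13.44, 'wx': -0.006, 'wy': -0.909, 'wz': 0.356} [ 0.52  -0.05   0.264]
```

arm_command(increments=[{"dx": 2, "dy": 0, "dz": -1, "wx": 0, "wy": -0.06, "wz": 0, "grip": 0}, {"dx": 4, "dy": 0, "dz": -2, "wx": 0, "wy": -0.13, "wz": 0, "grip": 0}, {"dx": 6, "dy": 0, "dz": -0.8, "wx": 0, "wy": -0.25, "wz": 0, "grip": 0}, {"dx": 8, "dy": 0, "dz": 0.6, "wx": 0, "wy": -0.37, "wz": 0, "grip": 0}, {"dx": 9.7, "dy": 0, "dz": 1.8, "wx": 0, "wy": -0.48, "wz": 0, "grip": 0}, {"dx": 11.5, "dy": 0.7, "dz": 4.3, "wx": 0, "wy": -0.6, "wz": 0.06, "grip": 0}, {"dx": 13.2, "dy": 1.4, "dz": 6.8, "wx": 0, "wy": -0.72, "wz": 0.12, "grip": 0}, {"dx": 14.7, "dy": 2.1, "dz": 9.2, "wx": 0, "wy": -0.83, "wz": 0.17, "grip": 0}, {"dx": 17.5, "dy": 3.3, "dz": 11.3, "wx": 0, "wy": -0.87, "wz": 0.26, "grip": 0}, {"dx": 20.2, "dy": 4.5, "dz": 13.4, "wx": 0, "wy": -0.91, "wz": 0.355, "grip": 0}])

```text
clock: 16.75
eef_pos: [0.5185, -0.0531, 0.2654]
tool_rot: [-0.558, 0.801, 0.12, 0.181]
ft_force: [1.0, -1.3, -1.4]
grip_width: 0.0194
grasp_force: 59.3
```

```bash
python3 - <<'E'
from h import *
p,d=iceview("top"); q,d2=viewer.camera("side")
np.savez("t11.npz",p=p,d=d)
a=cv2.resize(p[160:240,100:280],(787,350),interpolation=3); b=cv2.resize(q[190:340,150:350],(333,250),interpolation=3); c=cv2.resize(p[140:240,215:290],(188,250),interpolation=3)
low=np.zeros((250,787,3),np.uint8); low[:,:333]=b
low[:,340:528]=c
cv2.imwrite("pics/g11.png",np.vstack([a,low])[...,::-1])
for n,dd in(("top",d),("side",d2)):
    w=sel(cloud(n,dd),[.46,.13,.128],[.68,.4,.14]); print(n,np.percentile(w,[1,99],axis=0).round(3).tolist())
rows([lp(.567,.0,.21,45,0),tool([.54,-.15,.18],20,0),tool([.5325,-.296,.13],-1,0)])
E
```

```text
[0.5527 0.0376 0.2079] [69.67 -5.11 -0.52] [ 0.98 -1.27 -1.39] [-0.35  0.24  0.02  1.34  0.44 -1.57]
low pts in pan 0
-50   0   0   1   0  15  10   1   0   0   0
-40   2   8   5   5   9   9   4   4   6   0
-30  11   0   0   0   0   0   0   0   3   3
-20  10   0   0   0   0   0   0   0   1   4
-10  10   0   0   0   0   0   0   0   1   3
0   8   0   0   0   0   0   0   0   1   4
10   7   0   0   0   0   0   0   0   1   4
20   7   0   0   0   0   0   0   0   1   3
30   7   0   0   0   0   0   0   0   1   3
40   1   0   0   0   0   0   0   0   0   0
50   0   0   0   0   0   0   0   0   0   0
60   0   0   0   0   0   0   0   0   0   0
top [[0.498, 0.169, 0.128], [0.637, 0.317, 0.139]]
side [[0.497, 0.174, 0.128], [0.637, 0.322, 0.137]]
{'dx': 4.18, 'dy': 2.75, 'dz': -3.24, 'wx': 0.157, 'wy': 0.086, 'wz': 0.395} [ 0.473 -0.094  0.276]
{'dx': 13.42, 'dy': 1.44, 'dz': -4.21, 'wx': 0.324, 'wy': 0.083, 'wz': 0.798} [ 0.454 -0.181  0.246]
{'dx': 25.55, 'dy': -1.3, 'dz': -4.32, 'wx': 0.465, 'wy': 0.078, 'wz': 1.137} [ 0.441 -0.294  0.196]
```

View pics/g11.png

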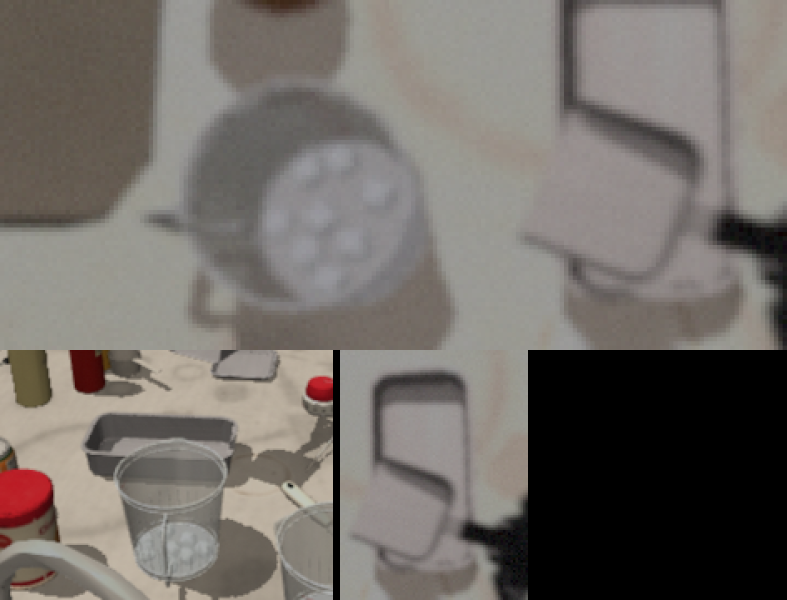

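The cubes lie in the jug at (270–390, 150–280). The scoop and pan are empty and the jug has not moved. Now I take the scoop back to its tray.

arm_command(increments=[{"dx": 2, "dy": 1.4, "dz": -1.6, "wx": 0.08, "wy": 0.04, "wz": 0.2, "grip": 0}, {"dx": 4.2, "dy": 2.7, "dz": -3.2, "wx": 0.15, "wy": 0.085, "wz": 0.34, "grip": 0}, {"dx": 7.5, "dy": 2.3, "dz": -3.6, "wx": 0.2, "wy": 0.085, "wz": 0.48, "grip": 0}, {"dx": 10.5, "dy": 1.9, "dz": -4, "wx": 0.26, "wy": 0.084, "wz": 0.62, "grip": 0}, {"dx": 13.4, "dy": 1.4, "dz": -4.2, "wx": 0.32, "wy": 0.083, "wz": 0.76, "grip": 0}, {"dx": 16.5, "dy": 0.7, "dz": -4.25, "wx": 0.36, "wy": 0.08, "wz": 0.9, "grip": 0}, {"dx": 20, "dy": 0, "dz": -4.3, "wx": 0.41, "wy": 0.08, "wz": 1.03, "grip": 0}, {"dx": 23, "dy": -0.7, "dz": -4.3, "wx": 0.45, "wy": 0.078, "wz": 1.13, "grip": 0}, {"dx": 25.5, "dy": -1.3, "dz": -4.3, "wx": 0.465, "wy": 0.078, "wz": 1.137, "grip": 0}, {"dx": 25.5, "dy": -1.3, "dz": -4.3, "wx": 0.465, "wy": 0.078, "wz": 1.137, "grip": 0}])

```text
clock: 17.85
eef_pos: [0.4459, -0.29, 0.1954]
tool_rot: [0.005, 0.985, -0.0, 0.174]
ft_force: [-0.2, 1.0, -2.5]
grip_width: 0.0193
grasp_force: 59.6
```

```bash
python3 - <<'E'
from h import *
print(scoop_now(),monitor.get_obs()["joint_pos"].round(2),monitor.get_obs()["grip_width"])
q,d=viewer.camera("side"); W=cloud("side",d)
s,e=scoop_now(); S=R.from_euler('ZYX',e,degrees=True); L=S.inv().apply(W.reshape(-1,3)-s)
m=np.all((L>[-.06,-.06,-.03])&(L<[.06,.06,.06]),1); print(np.percentile(L[m],[1,5,50,95,99],axis=0).round(4).tolist())
f=L[m]; f=f[(np.abs(f[:,1])<.035)&(np.abs(f[:,0])<.038)&(f[:,2]<.012)]; print(len(f),np.polyfit(f[:,0],f[:,2],1) if len(f)>10 else '')
rows([tool([.5325,-.296,.06],-1,0),tool([.5325,-.296,.012],-1,0),tool([.5325,-.296,.003],-1,0)])
E
```

```text
(array([ 0.53743839, -0.29081378,  0.12967456]), array([-0.52540281, -0.06465395,  0.05006213])) [-0.7   0.12 -0.3   0.88  0.22 -0.66] 0.019305554797006894
[[-0.0566, -0.0464, -0.0003], [-0.0408, -0.0439, 0.0016], [-0.0033, 0.0108, 0.0179], [0.0399, 0.0457, 0.0411], [0.0458, 0.0475, 0.0555]]
22 [-0.07881874  0.0044327 ]
{'dx': 2.92, 'dy': -0.56, 'dz': 6.41, 'wx': 0.005, 'wy': 0.002, 'wz': 0.009} [ 0.441 -0.294  0.126]
{'dx': 4.57, 'dy': -0.57, 'dz': 10.92, 'wx': 0.005, 'wy': 0.002, 'wz': 0.009} [ 0.441 -0.294  0.078]
{'dx': 4.88, 'dy': -0.57, 'dz': 11.76, 'wx': 0.005, 'wy': 0.002, 'wz': 0.009} [ 0.441 -0.294  0.069]
```

arm_command(increments=[{"dx": 1.3, "dy": -0.3, "dz": 2.8, "wx": 0, "wy": 0, "wz": 0.01, "grip": 0}, {"dx": 2.9, "dy": -0.55, "dz": 6.4, "wx": 0, "wy": 0, "wz": 0.01, "grip": 0}, {"dx": 3.7, "dy": -0.57, "dz": 8.5, "wx": 0, "wy": 0, "wz": 0.01, "grip": 0}, {"dx": 4.3, "dy": -0.57, "dz": 10.2, "wx": 0, "wy": 0, "wz": 0.01, "grip": 0}, {"dx": 4.6, "dy": -0.57, "dz": 10.9, "wx": 0, "wy": 0, "wz": 0.01, "grip": 0}, {"dx": 4.75, "dy": -0.57, "dz": 11.4, "wx": 0, "wy": 0, "wz": 0.01, "grip": 0}, {"dx": 4.88, "dy": -0.57, "dz": 11.76, "wx": 0, "wy": 0, "wz": 0.01, "grip": 0}, {"dx": 4.88, "dy": -0.57, "dz": 11.76, "wx": 0, "wy": 0, "wz": 0.01, "grip": 0}])

```text
clock: 18.7
eef_pos: [0.4427, -0.2941, 0.0692]
tool_rot: [0.007, 0.985, 0.001, 0.175]
ft_force: [0.1, 0.8, -0.7]
grip_width: 0.019
grasp_force: 59.5
```

```bash
python3 - <<'E'
from h import *
o=monitor.get_obs();print(scoop_now(),o["ft_force"],o["ft_torque"],o["eef_pos"])
W=cloud("top",viewer.camera("top")[1])
q=sel(W,[.488,-.36,.014],[.6,-.24,.05]); print(len(q),np.percentile(q,[3,50,97],axis=0).round(4).tolist())
rows([tool([.5325,-.296,.001],-1,0)])
E
```

```text
(array([ 0.53440112, -0.29507138,  0.00354709]), array([-0.80365488, -0.14061212,  0.2486728 ])) [ 0.10712431  0.81812247 -0.71935378] [-0.07098431  0.59065605 -0.0465322 ] [ 0.44274319 -0.29407147  0.06916756]
155 [[0.4907, -0.3415, 0.0148], [0.5185, -0.3006, 0.0329], [0.5754, -0.2501, 0.0472]]
{'dx': 0.25, 'dy': -0.02, 'dz': 0.17, 'wx': 0.005, 'wy': 0.003, 'wz': 0.002} [ 0.441 -0.294  0.067]
```

arm_command(increments=[{"dx": 0.1, "dy": 0, "dz": 0.1, "wx": 0, "wy": 0, "wz": 0, "grip": 0}, {"dx": 0.1, "dy": 0, "dz": 0.18, "wx": 0, "wy": 0, "wz": 0, "grip": 0}, {"dx": 0.1, "dy": 0, "dz": 0.18, "wx": 0, "wy": 0, "wz": 0, "grip": 0}, {"dx": 0.1, "dy": 0, "dz": 0.18, "wx": 0, "wy": 0, "wz": 0, "grip": 3}, {"dx": 0.1, "dy": 0, "dz": 0.18, "wx": 0, "wy": 0, "wz": 0, "grip": 6}, {"dx": 0.1, "dy": 0, "dz": 0.18, "wx": 0, "wy": 0, "wz": 0, "grip": 7}, {"dx": 0.1, "dy": 0, "dz": 0.18, "wx": 0, "wy": 0, "wz": 0, "grip": 7}, {"dx": 0.1, "dy": 0, "dz": 0.18, "wx": 0, "wy": 0, "wz": 0, "grip": 7}])

```text
clock: 19.55
eef_pos: [0.4419, -0.2938, 0.0663]
tool_rot: [0.008, 0.985, 0.001, 0.174]
ft_force: [-0.0, 0.3, 0.5]
grip_width: 0.0703
grasp_force: 0.0
```

```bash
python3 - <<'E'
from h import *
o=monitor.get_obs();print(o["ft_force"],o["grip_width"],o["eef_pos"])
W=cloud("top",viewer.camera("top")[1])
q=sel(W,[.488,-.36,.014],[.6,-.24,.05]); print(len(q),np.percentile(q,[3,50,97],axis=0).round(4).tolist())
E
```

```text
[-0.04126464  0.29015855  0.52991126] 0.07027096068210563 [ 0.44188686 -0.29382719  0.06630806]
154 [[0.4907, -0.342, 0.0143], [0.5161, -0.304, 0.0325], [0.5753, -0.2548, 0.0457]]
```

Released. I'll retract along the tool axis.

arm_command(increments=[{"dx": 0, "dy": 0, "dz": -2, "wx": 0, "wy": 0, "wz": 0, "grip": 7}, {"dx": 0, "dy": 0, "dz": -5, "wx": 0, "wy": 0, "wz": 0, "grip": 7}, {"dx": 0, "dy": 0, "dz": -8, "wx": 0, "wy": 0, "wz": 0, "grip": 7}, {"dx": 0, "dy": 0, "dz": -11, "wx": 0, "wy": 0, "wz": 0, "grip": 7}, {"dx": 0, "dy": 0, "dz": -14, "wx": 0, "wy": 0, "wz": 0, "grip": 7}, {"dx": 0, "dy": 0, "dz": -14, "wx": 0, "wy": 0, "wz": 0, "grip": 7}, {"dx": 0, "dy": 0, "dz": -14, "wx": 0, "wy": 0, "wz": 0, "grip": 7}])

```text
clock: 20.3
eef_pos: [0.394, -0.2942, 0.1985]
tool_rot: [0.008, 0.985, 0.001, 0.175]
ft_force: [0.1, 0.3, -0.7]
grip_width: 0.07
grasp_force: 0.0
```

```bash
python3 - <<'E'
from h import *
o=monitor.get_obs();print(o["eef_pos"],o["ft_force"])
for n in("top","side"):
    p,d=viewer.camera(n); p0=np.load(f"{n}0.npz")["p"]; d0=np.load(f"{n}0.npz")["d"]
    for dd in(d0,d):
        W=cloud(n,dd); q=sel(W,[.488,-.36,.014],[.6,-.24,.05]); h=sel(W,[.39,-.33,.05],[.49,-.26,.13]); f=sel(W,[.50,-.325,-.01],[.565,-.27,.012])
        c=h.mean(0); v=np.linalg.svd(h-c)[2][0]
        print(n,np.percentile(q,[3,50,97],axis=0).round(4).tolist(),"handle",c.round(4),v.round(3),"floor",len(f),np.linalg.lstsq(np.c_[f[:,:2],np.ones(len(f))],f[:,2],rcond=None)[0].round(3),f[:,2].mean().round(4))
    g=(cv2.GaussianBlur(cv2.absdiff(p0,p),(5,5),0).max(2)>25).astype(np.uint8)
    k,l,st,ce=cv2.connectedComponentsWithStats(g)
    print([ (s[:5].tolist(),cloud(n,d)[int(c[1]),int(c[0])].round(2).tolist()) for s,c in zip(st[1:],ce[1:]) if s[4]>8])
E
```

```text
[ 0.39403311 -0.2942378   0.19849767] [ 0.13539525  0.30719216 -0.6797277 ]
top [[0.4906, -0.346, 0.0144], [0.5176, -0.3078, 0.0311], [0.576, -0.2576, 0.0462]] handle [ 0.436  -0.2971  0.0942] [-0.78   0.023  0.625] floor 374 [ 0.005 -0.011 -0.002] 0.0043
top [[0.4907, -0.3487, 0.0147], [0.5173, -0.3065, 0.0318], [0.5769, -0.2549, 0.0455]] handle [ 0.4386 -0.2956  0.0937] [-0.776  0.007  0.63 ] floor 372 [-0.002 -0.016  0.   ] 0.0042
[([239, 155, 7, 11, 60], [0.73, 0.06, -0.0]), ([251, 157, 6, 4, 20], [0.73, 0.03, -0.0]), ([251, 162, 7, 5, 26], [0.71, 0.03, 0.0]), ([239, 169, 7, 6, 30], [0.69, 0.06, 0.01]), ([250, 170, 8, 6, 33], [0.69, 0.03, 0.01]), ([239, 178, 7, 5, 30], [0.66, 0.06, -0.0]), ([253, 179, 7, 5, 27], [0.66, 0.02, -0.0]), ([240, 188, 6, 5, 24], [0.64, 0.06, -0.0]), ([253, 188, 7, 5, 28], [0.64, 0.02, -0.0]), ([375, 212, 5, 23, 68], [0.53, -0.34, 0.04]), ([308, 269, 149, 151, 10255], [0.27, -0.23, 0.64]), ([338, 308, 13, 16, 104], [0.26, -0.25, -0.0]), ([0, 340, 76, 55, 2474], [-0.06, 1.14, -0.92]), ([195, 381, 51, 39, 1165], [0.14, 0.05, 0.43]), ([239, 400, 50, 20, 581
[... 786 characters left out ...]
5, 0.51]), ([375, 41, 12, 10, 69], [0.31, -0.27, 0.5]), ([482, 40, 78, 123, 4708], [0.06, 0.13, 0.44]), ([390, 43, 19, 24, 308], [0.26, -0.26, 0.48]), ([366, 48, 22, 18, 198], [0.32, -0.27, 0.46]), ([503, 49, 5, 5, 19], [0.11, 0.09, 0.54]), ([341, 65, 46, 85, 1511], [0.35, -0.26, 0.34]), ([388, 70, 6, 9, 35], [0.28, -0.29, 0.42]), ([477, 141, 5, 6, 18], [0.12, 0.07, 0.36]), ([539, 159, 21, 49, 585], [-0.08, -0.0, 0.23]), ([374, 196, 14, 7, 55], [0.26, -0.34, -0.0]), ([374, 209, 16, 8, 68], [0.26, -0.24, 0.0]), ([542, 212, 18, 6, 64], [-0.83, -1.46, -0.63]), ([527, 239, 18, 18, 190], [-0.13, -0.1, -0.0]), ([213, 242, 20, 10, 98], [0.72, 0.01, 0.0]), ([234, 243, 4, 3, 11], [0.68, -0.0, 0.01])]
```

Only the ice, the arm and a shift of 1–2 mm in the scoop differ from the start. The scoop lies flat in its tray, so I'm handing in.

```bash
python3 -c "
from workcell import job
print(job.job_done())"
```

```text
the job is handed in; nothing more can be done
None
```

The job is handed in: by the camera views, all eight ice cubes were scooped into the far jug, the jug stayed where it was, and the scoop lies flat in its drip tray, after about 20 s of robot time; the judging result was not shown.

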